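# Lock the display cases and stack them on the plinth

### The arm

A 7-joint arm with a two-finger parallel gripper is mounted at the origin on the work surface. World frame = base frame: x ahead of the robot, y to its left, z up, the work surface at z = 0. Lengths are in m, angles in rad, forces in N, time in s.
With the tool pointing down it reaches from about 0.425 to 0.875 m from the base axis. Payload 8.4 kg.
Tool frame: the origin (TCP) lies at the very end of the fingers, on their centre line; the grasp point (between the pads) lies 19 mm behind it; z points along the fingers, y is the line along which they close (so a half turn about z gives the same grasp; the last joint's range is limited). The gripper opens to 87 mm and grips with 3 to 60 N. Pads are 19 mm wide; open, the fingers measure 117 mm over their backs; the gripper's body (75 mm by 190 mm) begins 51 mm behind the grasp point.
Start: joints at [1.251, 0.333, 0.04, 1.465, -0.013, 1.343, -0.059], TCP at [0.142, -0.634, 0.223] pointing down, gripper open.
Joint ranges: [-2.58, 2.58], [-0.38, 2.09], [-1.3, 1.39], [0.25, 2.4], [-1.5, 4.64], [0.08, 2.09], [-2.65, 2.65]. Speed limits (rad/s): [2.22, 2.22, 2.79, 2.79, 3.14, 3.14, 3.14].

### API

Orientations are given as [roll, pitch, yaw] about the fixed x, y, z axes, in that order (R = Rz(yaw) Ry(pitch) Rx(roll)).
In Python, from cell import env gives the robot as it stands.
- The arm moves only by the shell command python3 -m pendant 'ROWS' [FORCE]. ROWS is JSON, a list of rows, each an object with "delta_pos": the shift along the world's x, y, z in units of 0.2 m (1.0 is 0.2 m), a list of three; "roll": the turn about the world's z in units of 0.5 rad (1.0 is 0.5 rad); "grip": the opening, from 0 (shut) to 1 (fully open). In form: [{"delta_pos": [x, y, z], "roll": roll, "grip": grip}, ...]. A call has 1 to 20 rows; each row shifts and turns the commanded pose from where the row before left it; what a row does not reach is not made up. A row lasts 1/12 s, in which the tool goes at most 41.7 mm and 7.16 degrees, less where a joint would pass 70% of its speed; a pose out of reach is approached as far as the arm can. A call with a number of a shift or a turn outside -1 to 1 is refused whole. A call with a gripper value outside its range is refused whole. The fingers move at their own pace and stop on an object; FORCE is the grip in N (left out, the last holds). Time passes only in rows, so rows that do not move let the fingers close. It gives the time, the measured TCP pose, the force, the opening and the grip force at its end, in the units of the state.
- env.observe(): the state, without advancing time (a new reading comes with each control period).
- env.snapshot(name): name is "side" or "top"; returns (picture, depth): 384x512x3 uint8, red, green, blue; 384x512 float32, m along the optical axis (not along the pixel's ray), 0 where there is no reading.
- env.camera_model(name): a dict with "fovy" (degrees; the focal length in pixels is half the picture's height over the tangent of half this angle, whatever the lens; pixels are square), "cx", "cy" (the principal point, pixels), "k1" (the pictures are not rectified: a ray, as slopes to the right and down, at radius r is drawn at 1 + k1 r^2 times it, then the intrinsics apply), "cam_to_world" (4x4, takes a point from camera to world coordinates). Camera axes: x right, y down, z forward; pixel columns grow to the right and rows downward; lengths in m; the calibration is good to about 2 mm. A picture is of the moment at which its call begins. camera_model takes no time and is no camera call.
- env.sign_off(): hands the job in; it is judged then, once.
The state is a dict: "t": time; "qpos": joint angles; "qd": joint speeds; "tau": joint torques, N m; "eef_pos": TCP position; "tcp_rot": TCP orientation; "ft_force": force on the tool from outside, world axes, zero at the start; "moment": the same for the moment, N m; "gripper_width": finger opening in m; "grasp_force": force on a finger pad.
Only numpy, scipy, OpenCV 4.12 (cv2) and the standard library are available. Lean on these libraries where they do the work, as an engineer would, in place of code of your own. Each camera call takes 0.05 s, during which the arm holds its last target. There are 200 camera calls.

### The job

Close every ball case on the console: put a lid squarely on it and press the lid's yellow button fully down, flush with the lid. Only when all the cases are closed, stack them squarely one on another in a single column in the middle of the wooden plinth, edges in line with the plinth's. Be gentle with the acrylic (no hard squeezing or ramming); a spare lid may stay where it is, and leave the bails, the ring gauge and the whistle alone.

Things in the scene. Friction and masses are not known exactly. Their poses are not given: they have to be found in the camera images.
- caseA: Open-topped clear acrylic display case (some may be absent), 64 x 64 mm and 70 mm high, 3 mm walls, white base, 58 x 58 mm mouth, about 200 g, with a red 48 mm souvenir ball fixed inside. Origin: centre of the underside; z up, x and y square to the walls. All cases are alike. Fragile: the gripper's total contact force on it (both fingers added) must stay below 120 N.
- caseB: Open-topped clear acrylic display case (some may be absent), 64 x 64 mm and 70 mm high, 3 mm walls, white base, 58 x 58 mm mouth, about 200 g, with a red 48 mm souvenir ball fixed inside. Origin: centre of the underside; z up, x and y square to the walls. All cases are alike. Fragile: the gripper's total contact force on it (both fingers added) must stay below 120 N.
- caseC: Open-topped clear acrylic display case (some may be absent), 64 x 64 mm and 70 mm high, 3 mm walls, white base, 58 x 58 mm mouth, about 200 g, with a red 48 mm souvenir ball fixed inside. Origin: centre of the underside; z up, x and y square to the walls. All cases are alike. Fragile: the gripper's total contact force on it (both fingers added) must stay below 120 N.
- lidA: Black square lid, fits any case, 50 g: plate 62 x 62 x 6 mm over a grey plug 53 mm square (lower 3 mm: 50 mm) and 6 mm deep that drops loosely into the mouth. Origin: centre of the plug's underside; z up, x and y square to the edges. Starts flat on the table, plug down. Seated, its origin is 64 mm and its plate's top 76 mm above the case's origin. Gripper force on it must stay below 80 N.
- buttonA (a joint): Yellow lock button in the middle of lid A: a round cap 24 mm across, standing 14 mm above the plate at 0 (also the handle to lift the lid by, pinched from above). Value in m, grows as it is pressed down: 0.014 is flush with the plate, 0.015 its stop. It moves against about 5 N of friction and stays where it is left; at the start it stands at 0 to 0.002.
- lidA_plate (a point): Centre of the top face of lid A's plate, 12 mm above the lid's origin (the button rises out of it).
- lidB: Black square lid, fits any case, 50 g: plate 62 x 62 x 6 mm over a grey plug 53 mm square (lower 3 mm: 50 mm) and 6 mm deep that drops loosely into the mouth. Origin: centre of the plug's underside; z up, x and y square to the edges. Starts flat on the table, plug down. Seated, its origin is 64 mm and its plate's top 76 mm above the case's origin. Gripper force on it must stay below 80 N.
- buttonB (a joint): Yellow lock button in the middle of lid B: a round cap 24 mm across, standing 14 mm above the plate at 0 (also the handle to lift the lid by, pinched from above). Value in m, grows as it is pressed down: 0.014 is flush with the plate, 0.015 its stop. It moves against about 5 N of friction and stays where it is left; at the start it stands at 0 to 0.002.
- lidB_plate (a point): Centre of the top face of lid B's plate, 12 mm above the lid's origin (the button rises out of it).
- lidC: Black square lid, fits any case, 50 g: plate 62 x 62 x 6 mm over a grey plug 53 mm square (lower 3 mm: 50 mm) and 6 mm deep that drops loosely into the mouth. Origin: centre of the plug's underside; z up, x and y square to the edges. Starts flat on the table, plug down. Seated, its origin is 64 mm and its plate's top 76 mm above the case's origin. Gripper force on it must stay below 80 N.
- buttonC (a joint): Yellow lock button in the middle of lid C: a round cap 24 mm across, standing 14 mm above the plate at 0 (also the handle to lift the lid by, pinched from above). Value in m, grows as it is pressed down: 0.014 is flush with the plate, 0.015 its stop. It moves against about 5 N of friction and stays where it is left; at the start it stands at 0 to 0.002.
- lidC_plate (a point): Centre of the top face of lid C's plate, 12 mm above the lid's origin (the button rises out of it).
- plinth: Fixed low dark wooden plinth, 100 x 100 x 15 mm. Origin: centre of its underside; x and y square to its edges.
- plinth_top (a point): Centre of the plinth's top face, 15 mm above the table.
- bails: Bystander: three varnished bails on a small wooden stand, 60 x 140 x 30 mm, loose. Origin: centre of the underside.
- gauge: Bystander: aluminium ball ring gauge, 86 mm across, 8 mm high, lying flat, loose. Origin: centre of the underside.
- whistle: Bystander: blue plastic whistle, about 50 x 18 x 22 mm, loose. Origin: underside of its round barrel; mouthpiece along +x.
Mind the look-alikes: they are no part of the job. Leave any purple or red look-alike of the lidB alone.

How it is judged:
By the outcome, as a careful person would: the job done as asked, in the order asked, and still so for the second after the job is handed in, with the robot touching nothing.
Of caseA, caseB, caseC only 2 to 3 are there at a start; the rules pass over those that are not, and their reading is None.
At some moment in a run one of caseA, caseB, caseC, lidA, lidB, lidC may be knocked a few centimetres aside while the robot is not near it.
It also fails if it takes over 210 s, if anything falls off the work surface, if the arm or the gripper's body presses on something with over 40 N, if the wrist force passes 120 N, or if a joint passes its speed limit or range.

## Working session

There is one attempt and no reset: what is moved stays moved. The work goes in short steps, Python scripts to look and compute and a shell command to move; the robot and the scene stay as the last step left them, time stands still between calls to the robot, and variables do not carry over. Pictures are saved under pics/ and viewed, at most 14 in all, crops included, and the job is handed in when it is done.

```bash
ls; mkdir -p pics; cat > h.py <<'E'
import numpy as np,cv2
from cell import env
def snap(n,f=None):
    p,d=env.snapshot(n)
    if f: cv2.imwrite('pics/'+f,cv2.cvtColor(p,cv2.COLOR_RGB2BGR))
    return p,d
def rays(n,uv):
    m=env.camera_model(n);T=np.array(m['cam_to_world']);f=192/np.tan(np.radians(m['fovy'])/2)
    uv=np.asarray(uv,float).reshape(-1,2);q=(uv-[m['cx'],m['cy']])/f;s=q.copy()
    for _ in range(20): s=q/(1+m['k1']*(s**2).sum(1,keepdims=True))
    return T[:3,3],np.c_[s,np.ones(len(s))]@T[:3,:3].T
def onz(n,uv,z):
    o,d=rays(n,uv); z=np.asarray(z)*np.ones(len(d)); return o+d*((z-o[2])/d[:,2])[:,None]
def pts(n,uv,depth):
    o,d=rays(n,uv); return o+d*np.asarray(depth).reshape(-1,1)
E
python3 - <<'E'
from h import *
for n in('top','side'):
    snap(n,n+'0.png'); m=env.camera_model(n); print(m)
print(env.observe())
E
```

```text
pics
{'fovy': 54.33864887457054, 'cx': 257.39004964646534, 'cy': 184.15665133587387, 'k1': -0.028164971102668537, 'cam_to_world': array([[-0.02375939, -0.98439933,  0.1743372 ,  0.36258319],
       [-0.99962316,  0.02579144,  0.00939925, -0.05242497],
       [-0.01374902, -0.17404818, -0.98464115,  1.3315555 ],
       [ 0.        ,  0.        ,  0.        ,  1.        ]])}
{'fovy': 51.74713464699843, 'cx': 255.93954917972675, 'cy': 189.9654196043955, 'k1': -0.06760188967723907, 'cam_to_world': array([[ 0.98275452, -0.10974138,  0.14883003,  0.38960473],
       [-0.18369932, -0.48726271,  0.85371518, -0.98945052],
       [-0.02116856, -0.86633243, -0.49901905,  0.576257  ],
       [ 0.        ,  0.        ,  0.        ,  1.        ]])}
{'t': 0.1, 'qpos': array([ 1.25079713,  0.33382375,  0.03985277,  1.46617593, -0.0133899 ,
        1.34329621, -0.05850329]), 'qd': array([-0.00034126, -0.00222652,  0.00046513, -0.00301777,  0.00175924,
       -0.00105036, -0.001036  ]), 'tau': array([ 4.44537465e-03, -6.57815194e+01,  1.34051654e+00, -4.04710722e+01,
       -5.95414010e-02,  4.09277191e-02,  9.45491979e-05]), 'eef_pos': array([ 0.14224789, -0.63381282,  0.22176197]), 'tcp_rot': array([-3.14015841e+00,  9.85154067e-05,  2.20802151e-01]), 'ft_force': array([ 0.99099795, -0.86468297,  0.18371021]), 'moment': array([-0.04585293,  0.03220406,  0.02224054]), 'grasp_force': 0.0, 'gripper_width': 0.08684387862057404}
```

View pics/top0.png

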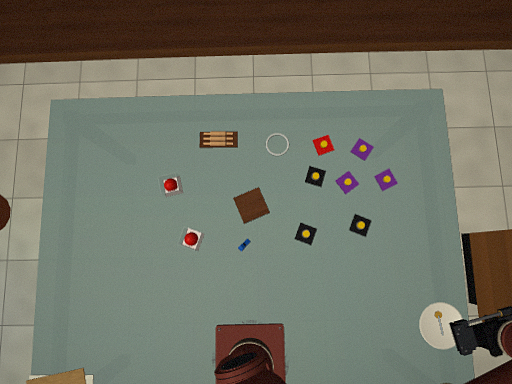

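View pics/side0.png

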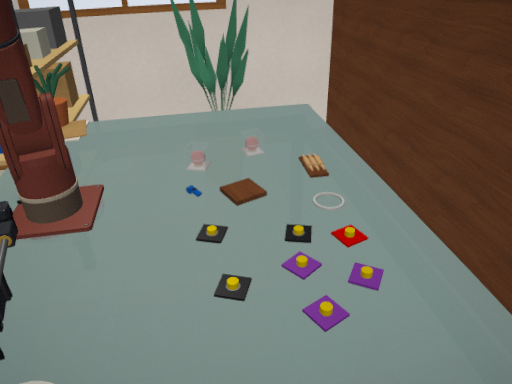

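Top view: two cases (ball at 171,185 and 191,238), black lids at (315,176), (305,234), (360,225), plinth at (251,205). The red and purple lids are look-alikes, and the whistle is at (244,244). The side view agrees with this.

```bash
cat >> h.py <<'E'
def blobs(mask,n,z,amin,amax,S=8):
    """mask: float image 0..1 (soft); returns list of (xyz centre, yaw deg mod 90, size mm, pix)"""
    M=cv2.resize(mask.astype(np.float32),None,fx=S,fy=S,interpolation=cv2.INTER_CUBIC)
    cs,_=cv2.findContours((M>.5).astype(np.uint8),cv2.RETR_EXTERNAL,cv2.CHAIN_APPROX_NONE)
    out=[]
    for c in cs:
        c=c.reshape(-1,2).astype(float)
        w=onz(n,(c+.5)/S-.5,z)[:,:2]
        if not np.all(np.isfinite(w)): continue
        w32=(w*1000).astype(np.float32); a=cv2.contourArea(w32)
        if not amin<a<amax: continue
        (cx,cy),(p,q),ang=cv2.minAreaRect(w32)
        m=cv2.moments(w32); g=(m['m10']/m['m00'],m['m01']/m['m00'])
        # 4-fold harmonic yaw
        v=w32-np.array(g,np.float32); t=np.arctan2(v[:,1],v[:,0]); r=np.hypot(*v.T)
        o=np.argsort(t); tt=np.linspace(-np.pi,np.pi,720,endpoint=False); rr=np.interp(tt,t[o],r[o],period=2*np.pi)
        yaw=np.degrees(np.angle((rr*np.exp(4j*tt)).sum())/4)-45
        out.append((np.round([cx,cy],1),np.round(g,1),round((yaw+45)%90-45,1),round((ang+45)%90-45,1),np.round([p,q],1),np.round(c.mean(0)/S,1)))
    return out
def soft(x,lo,hi): return np.clip((x-lo)/(hi-lo),0,1)
def chans(p): 
    p=p.astype(float); return p[...,0],p[...,1],p[...,2]
def lids(p,n):
    r,g,b=chans(p); y=soft(np.minimum(r,g)-b,20,120); dark=soft(-p.max(2).astype(float),-80,-20)
    return blobs(np.maximum(dark,y),n,.012,2200,6500), blobs(y,n,.0255,200,1000)
def whites(p,n,z=.003):
    r,g,b=chans(p); red=soft(r-np.maximum(g,b),30,100); w=soft(np.minimum(np.minimum(r,g),b),160,230)
    return blobs(np.maximum(w,red),n,z,2000,8000), blobs(red,n,.03,600,3000)
def plinth(p,n):
    r,g,b=chans(p); return blobs(soft(r-b,0,40)*soft(-r,-170,-130),n,.015,7000,14000)
def report():
    for n in('top','side'):
        p,_=env.snapshot(n); L,Y=lids(p,n); W,R=whites(p,n)
        for k,v in dict(L=L,Y=Y,W=W,R=R,P=plinth(p,n)).items():
            print(n,k); [print('  ',*x) for x in v]
E
python3 - <<'E'
from h import *
report()
p,d=env.snapshot('top')
for u,v in((171,185),(191,238),(315,176),(305,234),(251,205),(150,270)): print(u,v,p[v,u],pts('top',[(u,v)],[d[v,u]]).round(4))
print(p[230:247:2,180:203:2].tolist()[4])
print(p[200,225:280:4].tolist())
E
```

```text
top L
   [ -79.5 -801.4] [ -66.3 -811.7] -25.1 22.7 [ 55.3 179.5] [495.5 376.7]
   [ 281.8 -762.7] [ 283.9 -763.1] -44.9 0.1 [240.1  28.3] [469.3 269. ]
   [ 417.4 -202.7] [ 417.4 -203.1] -22.2 -22.4 [61.4 61. ] [305.6 233.8]
   [ 442.2 -395.5] [ 442.  -395.6] -24.0 -23.7 [62.1 60.8] [360.2 225.3]
   [ 621.  -246.4] [ 621.  -246.7] -18.5 -19.1 [61.3 61.9] [315.2 176.3]
   [1237.9 -957.6] [1250.9 -976.7] -41.4 9.6 [ 71.7 225.9] [487.8  15.3]
top Y
   [ 134.4 -634.5] [ 135.6 -634.3] -21.9 -1.8 [21.  18.6] [438.5 315. ]
   [ 416.9 -203.9] [ 416.6 -203.5] -7.9 -2.5 [24.2 23.7] [306.2 233.8]
   [ 441.9 -395.8] [ 441.8 -395.8] -37.8 42.4 [24.  25.7] [361.2 225. ]
   [ 595.1 -358.3] [ 595.1 -359.1] -10.3 -1.5 [24.  21.2] [347.8 181.9]
   [ 602. -498.] [ 601.8 -498.3] -4.7 -1.5 [23.3 21.7] [386.8 179.1]
   [ 620.6 -246.6] [ 620.3 -247. ] -1.9 -3.0 [22.2 26. ] [315.9 175.8]
   [ 716.  -421.4] [ 716.1 -421.6] 21.0 31.1 [21.7 26. ] [362.9 148.5]
   [ 736.4 -281.2] [ 736.  -281.7] 4.2 12.7 [26.3 26.6] [323.9 144.1]
top W
   [ 738.8 -283.9] [ 739.  -283.9] 18.1 17.7 [65.  65.2] [323.4 145.1]
top 
[... 1762 characters left out ...]
2 191.4]
171 185 [159  20  13] [[0.5938 0.2608 0.0536]]
191 238 [166  18  10] [[0.4092 0.1901 0.051 ]]
315 176 [206 169  10] [[ 0.6187 -0.246   0.0215]]
305 234 [215 173  20] [[ 0.4144 -0.2006  0.0251]]
251 205 [83 50 31] [[ 0.5214 -0.0154  0.0144]]
150 270 [122 137 124] [[0.3033 0.3421 0.0041]]
[[116, 130, 118], [110, 130, 119], [150, 79, 70], [191, 19, 13], [206, 40, 36], [174, 23, 12], [152, 16, 9], [121, 14, 7], [93, 10, 0], [192, 173, 159], [114, 107, 98], [123, 120, 114]]
[[122, 137, 125], [122, 139, 125], [126, 145, 132], [89, 57, 39], [84, 49, 21], [83, 52, 29], [85, 50, 26], [84, 49, 29], [78, 44, 23], [85, 47, 23], [127, 150, 137], [123, 140, 128], [123, 140, 127], [124, 141, 127]]
```

```bash
python3 - <<'E'
from h import *
p,d=snap('top');s,ds=snap('side')
f=lambda a:cv2.resize(a,None,fx=8,fy=8,interpolation=cv2.INTER_NEAREST)
im=np.vstack([np.hstack([f(p[167:203,148:194]),f(p[220:256,168:214])]),np.hstack([f(s[132:168,230:276]),f(s[140:176,175:221])])])
cv2.imwrite('pics/crop.png',im[...,::-1]); print(im.shape)
w=pts('top',[(171+u,185+v) for v in(-8,-7,8,9) for u in range(-8,9,4)],[d[185+v,171+u] for v in(-8,-7,8,9) for u in range(-8,9,4)]);print(w[:,2].round(3))
E
```

```text
(576, 736, 3)
[0.051 0.042 0.025 0.014 0.011 0.037 0.022 0.01  0.004 0.014 0.072 0.06
 0.04  0.03  0.018 0.059 0.042 0.028 0.009 0.002]
```

View pics/crop.png

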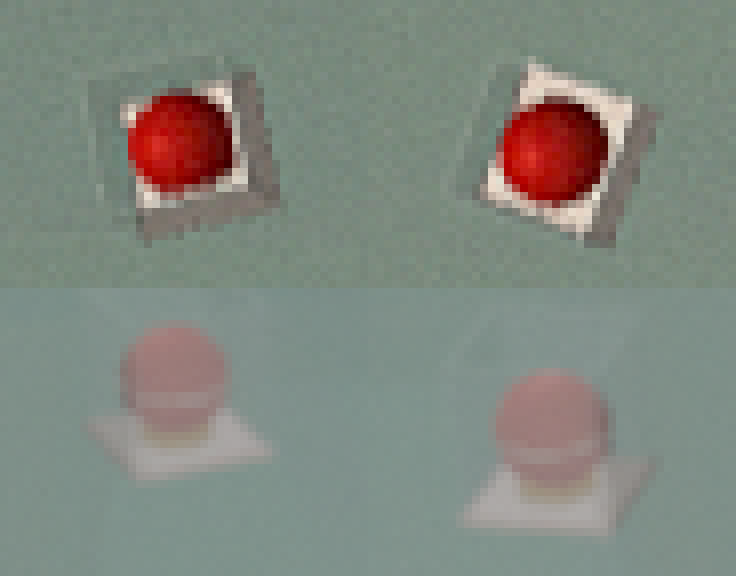

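Crops: each case's white base shows under the ball, shaded where it is seen through a wall. I'll mask on r-g, since the table is greenish.

```bash
cat >> h.py <<'E'
def cases(p,n,z=.003,lo=-14,hi=6):
    r,g,b=chans(p); k=lambda x:cv2.GaussianBlur(x,(0,0),.6)
    red=soft(k(r-np.maximum(g,b)),10,60 if n=='top' else 30)
    return blobs(soft(k(r-g),lo,hi),n,z,1500,9000),blobs(soft(k(r-g),30,90) if n=='top' else soft(k(r-g),15,35),n,.027,600,3000)
E
python3 - <<'E'
from h import *
for n in('top','side'):
    p,_=env.snapshot(n)
    for z in (.0,.003):
        W,R=cases(p,n,z); print(n,z); [print('  ',*x) for x in W if x[0][1]>90 and x[0][0]<680]
    print('ball');[print('  ',*x) for x in R if x[0][1]>90]
    [print(k.tolist()) for k in (p[146:168:3,248:262:3]*1.-0)[...,:2].round()] if n=='side' else 0
E
```

```text
top 0.0
   [408.4 194.9] [408.3 194.8] -21.5 -20.9 [66.4 66. ] [192.8 239.3]
   [600.7 270.1] [600.1 269.3] 12.3 12.4 [68. 67.] [172.8 186.4]
top 0.003
   [408.3 194.4] [408.2 194.3] -21.5 -20.9 [66.3 65.8] [192.8 239.3]
   [600.1 269.4] [599.5 268.6] 12.3 12.4 [67.8 66.8] [172.8 186.4]
ball
   [407.7 196.9] [407.9 197. ] -20.1 -19.9 [45.2 44. ] [190.7 239.1]
   [600.5 271.4] [600.7 271.7] 18.3 0.8 [43.8 45.2] [170.2 184.9]
side 0.0
   [412.8 243.9] [406.8 238.2] 40.7 -8.7 [167.7  74.1] [198.3 161.7]
   [600.2 324.7] [605.1 316.9] 38.0 -1.6 [177.6  74.3] [252.1 147. ]
side 0.003
   [412.6 237.4] [406.7 231.8] 40.7 -8.7 [166.8  73.7] [198.3 161.7]
   [599.1 317.9] [604.  310.1] 38.0 -1.6 [176.7  73.9] [252.1 147. ]
ball
   [405.5 222.2] [404.8 220.9] 44.5 -8.1 [71.4 37.3] [197.3 155.7]
   [600.8 299.6] [601.6 297.1] 34.5 0.3 [37.5 71.5] [251.8 141.5]
   [-482.4 1551. ] [-485.7 1561. ] -23.1 21.2 [ 11.3 116.7] [38.1 79.3]
[[152.0, 132.0], [154.0, 133.0], [154.0, 137.0], [147.0, 132.0], [130.0, 146.0]]
[[151.0, 137.0], [147.0, 125.0], [152.0, 133.0], [168.0, 164.0], [157.0, 156.0]]
[[165.0, 162.0], [162.0, 157.0], [165.0, 162.0], [169.0, 165.0], [165.0, 161.0]]
[[156.0, 154.0], [147.0, 150.0], [137.0, 148.0], [127.0, 147.0], [127.0, 147.0]]
[[127.0, 146.0], [127.0, 146.0], [126.0, 146.0], [127.0, 146.0], [126.0, 146.0]]
[[127.0, 145.0], [127.0, 147.0], [126.0, 145.0], [126.0, 145.0], [126.0, 145.0]]
[[126.0, 145.0], [126.0, 146.0], [127.0, 146.0], [127.0, 145.0], [128.0, 147.0]]
[[128.0, 146.0], [127.0, 145.0], [127.0, 146.0], [128.0, 147.0], [127.0, 146.0]]
```

```bash
cat >> h.py <<'E'
def go(x,y,z,yaw=None):
    """mm, deg: print total units from here and min rows"""
    s=env.observe(); d=(np.array([x,y,z])/1000-s['eef_pos'])/.2
    w=0 if yaw is None else ((yaw-np.degrees(s['tcp_rot'][2])+180)%360-180)*np.pi/180/.5
    n=int(np.ceil(max(np.linalg.norm(d)/.2,abs(w)/.22,1)))
    print('total',d.round(4),round(w,4),'rows',n,'each',(d/n).round(4),round(w/n,4))
def st():
    s=env.observe(); print('t',round(s['t'],2),'tcp',(s['eef_pos']*1000).round(1),'rpy',np.degrees(s['tcp_rot']).round(2),'F',s['ft_force'].round(1),'w',round(s['gripper_width']*1000,1),'g',round(s['grasp_force'],1),'q7',round(s['qpos'][6],2))
E
M='{"delta_pos":[0.098,0.154,-0.026],"roll":0,"grip":0.5}'
python3 -m pendant '[{"delta_pos":[0.098,0.154,-0.026],"roll":0,"grip":0.5},{"delta_pos":[0.098,0.154,-0.026],"roll":0,"grip":0.5},{"delta_pos":[0.098,0.154,-0.026],"roll":0,"grip":0.5},{"delta_pos":[0.098,0.154,-0.026],"roll":0,"grip":0.5},{"delta_pos":[0.098,0.154,-0.026],"roll":0,"grip":0.5},{"delta_pos":[0.098,0.154,-0.026],"roll":0,"grip":0.5},{"delta_pos":[0.098,0.154,-0.026],"roll":0,"grip":0.5},{"delta_pos":[0.098,0.154,-0.026],"roll":0,"grip":0.5},{"delta_pos":[0.098,0.154,-0.026],"roll":0,"grip":0.5},{"delta_pos":[0.098,0.154,-0.026],"roll":0,"grip":0.5},{"delta_pos":[0.098,0.154,-0.026],"roll":0,"grip":0.5},{"delta_pos":[0.098,0.154,-0.026],"roll":0,"grip":0.5},{"delta_pos":[0.098,0.154,-0.026],"roll":0,"grip":0.5},{"delta_pos":[0.098,0.154,-0.026],"roll":0,"grip":0.5},{"delta_pos":[0,0,0],"roll":0,"grip":0.5},{"delta_pos":[0,0,0],"roll":0,"grip":0.5}]' 15
python3 -c "
from h import *
st(); go(417,-203.5,60); report()" | grep -v -e '-[0-9]*\.* [ 0-9.]*] .*588'
```

```text
t: 1.78
eef_pos: [0.4176, -0.2012, 0.1497]
tcp_rot: [-3.141, -0.0, 0.225]
ft_force: [-0.4, -0.8, -0.6]
gripper_width: 0.0435
grasp_force: 0.0
t 1.78 tcp [ 417.6 -201.2  149.7] rpy [-179.99   -0.     12.9 ] F [-0.4 -0.8 -0.6] w 43.5 g 0.0 q7 -1.0
total [-0.0029 -0.0117 -0.4485] 0 rows 3 each [-0.001  -0.0039 -0.1495] 0.0
top L
   [ 281.6 -762.6] [ 284.1 -763.1] -44.9 0.2 [240.6  28.2] [469.3 269. ]
   [ 419.5 -169.1] [ 420.8 -159.5] 11.7 13.6 [92.1 95.2] [292.4 234.2]
   [ 621.1 -246.5] [ 621.1 -246.6] -18.3 -19.4 [61.  61.5] [315.1 176.4]
top Y
   [ 134.2 -634.5] [ 135.5 -634.4] 4.1 -5.5 [21.5 19.7] [438.5 315.1]
   [ 441.7 -397.9] [ 441.5 -397. ] -25.2 -17.9 [22.4 25.9] [361.5 225.1]
   [ 595.1 -358.1] [ 595.1 -359. ] -10.0 -1.5 [24.5 21.2] [347.8 181.9]
   [ 602. -498.] [ 601.8 -498.3] -4.9 -1.5 [23.3 21.7] [386.8 179.1]
   [ 620.8 -246.6] [ 620.4 -247. ] -4.2 -3.0 [22.2 26.4] [315.9 175.7]
   [ 716.2 -421.5] [ 716.2 -421.6] 17.5 31.2 [22.  26.4] [362.9 148.4]
   [ 736.3 -281.7] [ 736.1 -281.9] 12.2 21.2 [26.  26.9] [323.9 144.1]
top W
   [ 738.9 -283.9] [ 739.  -283.9] 18.2 17.9 [
[... 1167 characters left out ...]
.3] -4.5 -31.0 [36.7 23.1] [366.7 272.2]
   [ 592.8 -365. ] [ 592.9 -364.6] 4.7 -15.6 [36.2 21.6] [301.9 261.3]
   [ 731.9 -288. ] [ 732.  -287.7] 13.5 -24.6 [44.6 23.6] [349.8 232. ]
   [ 415.  -210.2] [ 415.3 -209.6] -42.8 -5.7 [40.9 24.3] [211.9 230. ]
   [ 616.7 -253.8] [ 617.2 -253. ] 33.9 -16.5 [41.1 25.6] [298.6 229.8]
side W
   [ 739.9 -271.8] [ 739.8 -272. ] 18.1 18.1 [68.6 69.7] [349.6 235.7]
   [-244.1 1133.4] [-247.8 1134.2] -21.7 23.8 [ 37.1 119.8] [62.  99.7]
side R
   [-214.3 1033.4] [-217.8 1034.2] -21.7 23.8 [ 35.4 114.1] [62.  99.7]
side P
   [520.1 -23.5] [519.8 -23.6] 22.0 21.8 [107.8 117.2] [243.2 191.3]
   [462.1 913.5] [455.7 896.7] -0.6 4.9 [209.4 132.6] [200.1  99. ]
```

```bash
python3 -m pendant '[{"delta_pos":[-0.003,-0.011,-0.14],"roll":0,"grip":0.5},{"delta_pos":[0,0,-0.14],"roll":0,"grip":0.5},{"delta_pos":[0,0,-0.14],"roll":0,"grip":0.5},{"delta_pos":[0,0,-0.14],"roll":0,"grip":0.5},{"delta_pos":[0,0,-0.07],"roll":0,"grip":0.5},{"delta_pos":[0,0,-0.02],"roll":0,"grip":0.5},{"delta_pos":[0,0,0],"roll":0,"grip":0.5},{"delta_pos":[0,0,0],"roll":0,"grip":0.2},{"delta_pos":[0,0,0],"roll":0,"grip":0.2},{"delta_pos":[0,0,0],"roll":0,"grip":0.2},{"delta_pos":[0,0,0],"roll":0,"grip":0.2},{"delta_pos":[0,0,0],"roll":0,"grip":0.2},{"delta_pos":[0,0,0],"roll":0,"grip":0.2}]' 15
python3 -c "
from h import *
st()"
```

```text
t: 2.97
eef_pos: [0.4167, -0.2056, 0.0205]
tcp_rot: [3.141, -0.001, 0.221]
ft_force: [-0.1, -0.2, 4.6]
gripper_width: 0.0223
grasp_force: 15.0
t 2.97 tcp [ 416.7 -205.6   20.5] rpy [ 1.7994e+02 -6.0000e-02  1.2650e+01] F [-0.1 -0.2  4.6] w 22.3 g 15.0 q7 -1.07
```

```bash
python3 -m pendant '[{"delta_pos":[0,0,0],"roll":0,"grip":0.4},{"delta_pos":[0,0,0],"roll":0,"grip":0.4},{"delta_pos":[0,0,-0.025],"roll":0,"grip":0.4},{"delta_pos":[0,0,0],"roll":0,"grip":0.4},{"delta_pos":[0,0,0],"roll":0,"grip":0.4}]' 15
python3 -m pendant '[{"delta_pos":[0,0,0],"roll":0,"grip":0.2},{"delta_pos":[0,0,0],"roll":0,"grip":0.2},{"delta_pos":[0,0,0],"roll":0,"grip":0.2},{"delta_pos":[0,0,0],"roll":0,"grip":0.2},{"delta_pos":[0,0,0],"roll":0,"grip":0.2}]' 15
```

```text
t: 3.38
eef_pos: [0.4156, -0.2049, 0.0141]
tcp_rot: [-3.141, 0.001, 0.221]
ft_force: [-0.3, -0.3, -0.4]
gripper_width: 0.0343
grasp_force: 0.0
t: 3.8
eef_pos: [0.4161, -0.2052, 0.0147]
tcp_rot: [-3.142, -0.0, 0.221]
ft_force: [0.3, 0.9, -0.7]
gripper_width: 0.0229
grasp_force: 15.0
```

```bash
python3 -m pendant '[{"delta_pos":[0,0,0.1],"roll":0,"grip":0.2},{"delta_pos":[0,0,0.2],"roll":0,"grip":0.2},{"delta_pos":[0,0,0.2],"roll":0,"grip":0.2},{"delta_pos":[0.074,0.185,0],"roll":0,"grip":0.2},{"delta_pos":[0.074,0.185,0],"roll":0,"grip":0.2},{"delta_pos":[0.074,0.185,0],"roll":0,"grip":0.2},{"delta_pos":[0.074,0.185,0],"roll":0,"grip":0.2},{"delta_pos":[0.074,0.185,0],"roll":0,"grip":0.2},{"delta_pos":[-0.069,0.177,0],"roll":0.038,"grip":0.2},{"delta_pos":[-0.069,0.177,0],"roll":0,"grip":0.2},{"delta_pos":[-0.069,0.177,0],"roll":0,"grip":0.2},{"delta_pos":[-0.069,0.177,0],"roll":0,"grip":0.2},{"delta_pos":[-0.069,0.177,0],"roll":0,"grip":0.2},{"delta_pos":[-0.069,0.177,0],"roll":0,"grip":0.2},{"delta_pos":[0,0,0],"roll":0,"grip":0.2},{"delta_pos":[0,0,0],"roll":0,"grip":0.2},{"delta_pos":[0,0,0],"roll":0,"grip":0.2}]' 15
python3 - <<'E'
from h import *
st(); go(407.3,193.1,85,13.75)
s,_=snap('side');p,_=snap('top')
f=lambda a:cv2.resize(a,None,fx=6,fy=6,interpolation=cv2.INTER_NEAREST)
cv2.imwrite('pics/c1.png',np.hstack([f(s[110:190,165:230]),f(p[200:280,160:225])])[...,::-1])
E
```

```text
t: 5.22
eef_pos: [0.4074, 0.1917, 0.1147]
tcp_rot: [3.141, 0.0, 0.24]
ft_force: [0.2, 0.2, -0.0]
gripper_width: 0.023
grasp_force: 15.0
t 5.22 tcp [407.4 191.7 114.7] rpy [1.7998e+02 1.0000e-02 1.3750e+01] F [ 0.2  0.2 -0. ] w 23.0 g 15.0 q7 -1.91
total [-0.0007  0.0069 -0.1483] -0.0001 rows 1 each [-0.0007  0.0069 -0.1483] -0.0001
```

View pics/c1.png

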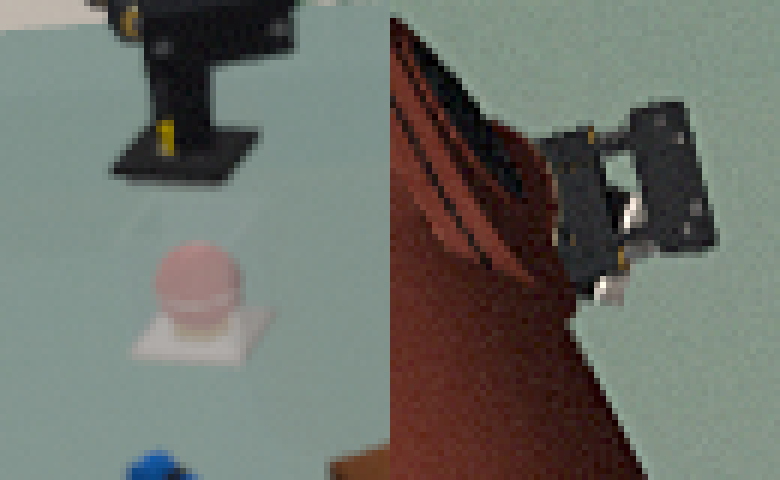

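Side crop: lid level at crop (185,155), right above case 1. Top crop: hidden by the arm. Lowering now.

```bash
python3 -m pendant '[{"delta_pos":[0,0.006,-0.08],"roll":0,"grip":0.2},{"delta_pos":[0,0,-0.05],"roll":0,"grip":0.2},{"delta_pos":[0,0,-0.02],"roll":0,"grip":0.2},{"delta_pos":[0,0,0],"roll":0,"grip":0.2},{"delta_pos":[0,0,-0.01],"roll":0,"grip":0.2},{"delta_pos":[0,0,0],"roll":0,"grip":0.2}]' 15
python3 -m pendant '[{"delta_pos":[0,0,-0.01],"roll":0,"grip":0.2},{"delta_pos":[0,0,0],"roll":0,"grip":0.2},{"delta_pos":[0,0,0],"roll":0,"grip":0.2}]' 15
python3 -m pendant '[{"delta_pos":[0,0,-0.01],"roll":0,"grip":0.2},{"delta_pos":[0,0,0],"roll":0,"grip":0.2},{"delta_pos":[0,0,0],"roll":0,"grip":0.2}]' 15
```

```text
t: 5.82
eef_pos: [0.4075, 0.1933, 0.0828]
tcp_rot: [-3.141, -0.0, 0.239]
ft_force: [0.1, -0.4, -0.7]
gripper_width: 0.0232
grasp_force: 15.0
t: 6.07
eef_pos: [0.4074, 0.1934, 0.0809]
tcp_rot: [-3.142, -0.0, 0.24]
ft_force: [0.2, 0.1, -0.7]
gripper_width: 0.0235
grasp_force: 15.0
t: 6.32
eef_pos: [0.4073, 0.1934, 0.0788]
tcp_rot: [-3.142, -0.0, 0.24]
ft_force: [-0.4, -0.7, -1.0]
gripper_width: 0.0233
grasp_force: 15.0
```

```bash
python3 -m pendant '[{"delta_pos":[0,0,-0.004],"roll":0,"grip":0.2},{"delta_pos":[0,0,0],"roll":0,"grip":0.2},{"delta_pos":[0,0,0],"roll":0,"grip":0.5},{"delta_pos":[0,0,0],"roll":0,"grip":0.5},{"delta_pos":[0,0,0],"roll":0,"grip":0.5},{"delta_pos":[0,0,0.1],"roll":0,"grip":0.5},{"delta_pos":[0,0,0.15],"roll":0,"grip":0},{"delta_pos":[0,0,0],"roll":0,"grip":0},{"delta_pos":[0,0,0],"roll":0,"grip":0},{"delta_pos":[0,0,0],"roll":0,"grip":0},{"delta_pos":[0,0,0],"roll":0,"grip":0},{"delta_pos":[0,0,0],"roll":0,"grip":0}]' 15
python3 - <<'E'
from h import *
st()
s,_=snap('side')
f=lambda a:cv2.resize(a,None,fx=6,fy=6,interpolation=cv2.INTER_NEAREST)
cv2.imwrite('pics/c2.png',f(s[110:190,165:230])[...,::-1])
r,g,b=chans(s)
for k in blobs(soft(np.minimum(r,g)-b,20,120),'side',.085,150,1500): print(*k)
for k in blobs(soft(-s.max(2).astype(float),-80,-20)*(np.indices(r.shape)[0]<162),'side',.076,1000,9000): print(*k)
E
```

```text
t: 7.32
eef_pos: [0.4068, 0.1932, 0.1271]
tcp_rot: [-3.141, 0.002, 0.24]
ft_force: [-0.4, -0.3, -0.6]
gripper_width: 0.0113
grasp_force: 0.0
t 7.32 tcp [406.8 193.2 127.1] rpy [-1.7999e+02  9.0000e-02  1.3740e+01] F [-0.4 -0.3 -0.6] w 11.3 g 0.0 q7 -1.9
[ 576.9 -556. ] [ 576.6 -555.6] -38.9 -18.3 [30.9 21.1] [326.2 308.7]
[ 434.4 -464.5] [ 434.7 -463.6] -19.8 -8.4 [33.2 21.9] [232.8 283.1]
[ 677.6 -487.1] [ 677.9 -487.1] -6.7 -31.0 [32.6 20.6] [366.7 272.2]
[ 570.8 -432.4] [ 571.  -432.1] 5.5 -15.6 [32.3 19.3] [301.9 261.3]
[ 694.9 -363.7] [ 695.1 -363.5] 13.6 -24.5 [39.5 21. ] [349.8 232. ]
[ 592.2 -333.1] [ 592.6 -332.5] 36.2 -16.5 [36.3 22.8] [298.6 229.8]
[407.2 188.5] [406.4 189.4] 43.9 3.6 [24.9 52.1] [196.6 143. ]
[406.2 188.2] [406.7 181.1] -27.6 -21.5 [65.7 61.8] [196.7 146.4]
[-91.1 331.5] [-88.4 323.7] -26.4 18.7 [  8.2 327.7] [ 47.7 145.6]
[-69.7 534.8] [-68.6 532.3] -28.3 16.0 [  8.3 321.4] [ 67.7 123.5]
[-524.2 3024.3] [-527.7 3041.5] -33.2 11.4 [  8.9 224.5] [79.2 35.4]
[-1130.4  3514.6] [-1125.   3494.5] -26.6 18.2 [ 11.9 201. ] [28.3 33.2]
[-1228.3  3709.3] [-1229.8 
[... 700 characters left out ...]
1524.1  6118.6] -31.4 14.3 [ 13.1 149.3] [55.  11.6]
[-1483.5  6200.2] [-1475.1  6172.1] -31.3 13.4 [ 17.  688.1] [59. 11.]
[-2510.5  7355. ] [-2509.5  7350. ] -25.1 18.4 [ 10.7 156.9] [17.5  9.4]
[  58.  5435.7] [  58.5 5434.6] -44.1 7.9 [ 12.7 284.2] [154.3   8.8]
[-1649.8  6826.8] [-1655.8  6849.4] -33.4 13.9 [  8.3 326.1] [58.1  8.2]
[-1378.1  6761.8] [-1386.4  6792.9] -33.7 12.2 [ 14.8 763.9] [73.2  7.5]
[ 195.8 6034.9] [ 195.8 6035.2] 44.5 1.0 [ 13.9 239.7] [164.6   5.1]
[-116.3 6916.6] [-116.4 6915.6] -43.4 3.2 [ 13.2 106.1] [147.8   2.2]
[-223.3 7544.3] [-224.6 7547.9] -43.0 3.7 [ 21.4 125.4] [1.44e+02 1.00e-01]
[-1927.9  9089.9] [-1932.1  9111.2] -32.8 12.4 [ 10.7 277.4] [71.   0.2]
```

View pics/c2.png

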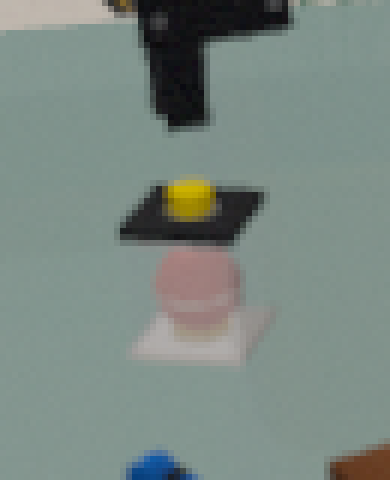

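Crop: lid level at crop (190,215), squarely on case 1, button up. Pressing.

```bash
python3 -m pendant '[{"delta_pos":[0,0,-0.1],"roll":0,"grip":0},{"delta_pos":[0,0,-0.08],"roll":0,"grip":0},{"delta_pos":[0,0,0],"roll":0,"grip":0},{"delta_pos":[0,0,-0.02],"roll":0,"grip":0},{"delta_pos":[0,0,-0.02],"roll":0,"grip":0},{"delta_pos":[0,0,0],"roll":0,"grip":0}]' 15
python3 -m pendant '[{"delta_pos":[0,0,-0.02],"roll":0,"grip":0},{"delta_pos":[0,0,0],"roll":0,"grip":0},{"delta_pos":[0,0,-0.005],"roll":0,"grip":0},{"delta_pos":[0,0,0],"roll":0,"grip":0}]' 15
python3 -m pendant '[{"delta_pos":[0,0,-0.01],"roll":0,"grip":0},{"delta_pos":[0,0,0],"roll":0,"grip":0},{"delta_pos":[0,0,0],"roll":0,"grip":0}]' 15
```

```text
t: 7.87
eef_pos: [0.4074, 0.1936, 0.084]
tcp_rot: [-3.141, -0.0, 0.24]
ft_force: [-0.3, -0.7, -0.4]
gripper_width: 0.0004
grasp_force: 0.0
t: 8.2
eef_pos: [0.4077, 0.1936, 0.0793]
tcp_rot: [-3.141, -0.001, 0.24]
ft_force: [0.2, 0.8, 3.1]
gripper_width: 0.0006
grasp_force: 1.3
t: 8.45
eef_pos: [0.4077, 0.1936, 0.0771]
tcp_rot: [-3.141, -0.001, 0.24]
ft_force: [1.4, 1.0, 2.9]
gripper_width: 0.0004
grasp_force: 1.2
```

```bash
python3 -m pendant '[{"delta_pos":[0,0,-0.008],"roll":0,"grip":0},{"delta_pos":[0,0,0],"roll":0,"grip":0},{"delta_pos":[0,0,0],"roll":0,"grip":0}]' 15
python3 -m pendant '[{"delta_pos":[0,0,-0.006],"roll":0,"grip":0},{"delta_pos":[0,0,0],"roll":0,"grip":0},{"delta_pos":[0,0,0],"roll":0,"grip":0}]' 15

```

```text
t: 8.7
eef_pos: [0.4077, 0.1936, 0.0763]
tcp_rot: [3.141, -0.001, 0.24]
ft_force: [-5.2, -1.5, 16.8]
gripper_width: 0.0008
grasp_force: 8.5
t: 8.95
eef_pos: [0.4078, 0.1937, 0.0762]
tcp_rot: [3.14, -0.001, 0.24]
ft_force: [-10.2, -5.2, 34.2]
gripper_width: 0.0002
grasp_force: 17.1
```

```bash
python3 -m pendant '[{"delta_pos":[0,0,0.02],"roll":0,"grip":0},{"delta_pos":[0,0,0.18],"roll":0,"grip":0.3},{"delta_pos":[0,0,0.2],"roll":0,"grip":0.5},{"delta_pos":[0.1,-0.17,0],"roll":0,"grip":0.5},{"delta_pos":[0.1,-0.17,0],"roll":0,"grip":0.5},{"delta_pos":[0.1,-0.17,0],"roll":0,"grip":0.5},{"delta_pos":[0.1,-0.17,0],"roll":0,"grip":0.5},{"delta_pos":[0.1,-0.17,0],"roll":0,"grip":0.5},{"delta_pos":[0.1,-0.17,0],"roll":0,"grip":0.5},{"delta_pos":[0.1,-0.17,0],"roll":0,"grip":0.5},{"delta_pos":[0.1,-0.17,0],"roll":0,"grip":0.5},{"delta_pos":[0,-0.17,0],"roll":0,"grip":0.5},{"delta_pos":[0,0,0],"roll":0,"grip":0.5},{"delta_pos":[0,0,0],"roll":0,"grip":0.5}]' 15
cat >> h.py <<'E'
def rep2():
    ok=lambda L:[x for x in L if 300<x[0][0]<800 and -600<x[0][1]<330]
    p,_=env.snapshot('top'); r,g,b=chans(p)
    y=soft(np.minimum(r,g)-b,20,120); dark=soft(-p.max(2).astype(float),-80,-20)
    for k,v in dict(L=blobs(np.maximum(dark,y),'top',.012,2200,6500),Y=blobs(y,'top',.0255,200,1000),Lhigh=blobs(np.maximum(dark,y),'top',.076,2200,6500),Yflush=blobs(y,'top',.076,200,1000),C=cases(p,'top')[0],P=plinth(p,'top')).items():
        print(k); [print('  ',*x) for x in ok(v)]
    return p
E
python3 - <<'E'
from h import *
st(); p=rep2()
s,_=snap('side')
f=lambda a:cv2.resize(a,None,fx=6,fy=6,interpolation=cv2.INTER_NEAREST)
cv2.imwrite('pics/c3.png',np.hstack([f(s[110:190,165:230]),f(p[200:280,160:225])])[...,::-1])
E
```

```text
t: 10.12
eef_pos: [0.5665, -0.1153, 0.153]
tcp_rot: [-3.141, 0.002, 0.235]
ft_force: [0.5, 1.2, -0.0]
gripper_width: 0.0431
grasp_force: 0.0
t 10.12 tcp [ 566.5 -115.3  153. ] rpy [-1.7996e+02  1.2000e-01  1.3480e+01] F [ 0.5  1.2 -0. ] w 43.1 g 0.0 q7 -1.33
L
   [407.1 204.7] [407.  204.8] -21.5 -22.0 [66.4 63.6] [189.5 239.6]
   [ 442.3 -395.4] [ 442.1 -395.5] -23.8 -23.5 [61.3 60.7] [360.2 225.3]
   [601.9 -45.3] [599.5 -48.9] 14.4 2.8 [121.2  66.4] [260.7 182.8]
Y
   [ 441.8 -395.7] [ 441.7 -395.7] -38.1 42.4 [24.6 26. ] [361.2 225.1]
   [ 595.1 -358.1] [ 595.1 -359. ] -9.6 -1.5 [24.4 21.2] [347.8 181.9]
   [ 602.2 -498. ] [ 601.8 -498.3] -5.3 -4.7 [23.1 22. ] [386.8 179.1]
   [ 716.1 -421.6] [ 716.2 -421.7] 20.6 32.2 [22.1 26.7] [362.9 148.4]
   [ 736.2 -281.7] [ 736.  -281.6] 29.5 24.7 [26.1 27.8] [323.8 144.1]
Lhigh
   [404.9 192.3] [404.9 192.3] -21.5 -22.0 [63.2 60.5] [189.5 239.6]
   [ 438.4 -378.8] [ 438.2 -378.9] -23.8 -23.5 [58.4 57.7] [360.2 225.3]
   [590.3 -45.6] [588. -49.] 14.4 2.8 [115.4  63.2] [260.7 182.8]
Yflush
   [ 438.7 -382.5] [ 438.6 -382.4] -38.1 42.4 [23.7 25. ] [361.2 225.1]
   [ 586.1 -346.3] [ 586.1 -347.2] -9.6 -1.5 [23.5 20.4] [347.8 181.9]
   [ 592.9 -480.8] [ 592.6 -481.1] -5.3 -4.7 [22.2 21.2] [386.8 179.1]
   [ 702.5 -407.3] [ 702.5 -407.4] 20.6 32.2 [21.3 25.6] [362.9 148.4]
   [ 721.8 -272.9] [ 721.6 -272.8] 29.4 24.7 [25.1 26.8] [323.8 144.1]
C
   [408.3 200.1] [408.2 199.9] -21.1 -21.1 [77.1 69.4] [191.2 239.3]
   [ 442.5 -397.8] [ 442.5 -397.9] -23.4 -23.4 [60.7 60. ] [360.2 225.3]
   [600.  269.3] [599.6 268.6] 12.1 11.8 [67.9 66.9] [172.8 186.4]
   [ 597.3 -362. ] [ 597.3 -361.9] 34.7 34.7 [67.7 68.7] [347.2 182.5]
   [ 603.8 -502.3] [ 603.6 -502.7] 25.4 25.0 [67.6 70.1] [386.  179.8]
   [ 719. -425.] [ 719.  -424.8] -35.6 -35.5 [68.  69.8] [362.1 149.3]
P
```

View pics/c3.png

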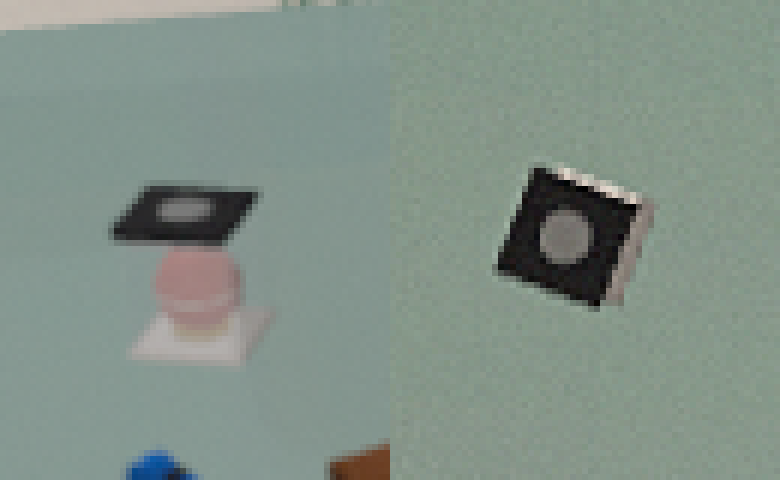

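Side and top crops: the cap is flush (it now shows grey), lid square on case 1. Next, lid 3.

```bash
python3 - <<'E'
from h import *
s,_=snap('side')
for k in lids(s,'side')[1]: print(*k)
go(620,-248,60)
E
```

```text
[ 599.6 -503.5] [ 599.2 -503.1] -37.3 -18.3 [34.6 23.6] [326.2 308.7]
[ 439.8 -400.9] [ 440.2 -399.9] -16.3 -8.4 [37.2 24.6] [232.8 283. ]
[ 712.5 -426.2] [ 712.8 -426.3] -6.6 -31.0 [36.7 23.1] [366.7 272.3]
[ 593.1 -365. ] [ 592.9 -364.6] 4.4 -12.5 [35.9 22.1] [301.9 261.3]
[ 731.8 -287.9] [ 732.  -287.7] 13.5 -25.1 [44.4 23.6] [349.8 232. ]
[ 616.7 -253.8] [ 617.2 -252.9] 36.0 -16.5 [41.1 25.6] [298.6 229.8]
total [ 0.2651 -0.6844 -0.4696] 0 rows 5 each [ 0.053  -0.1369 -0.0939] 0.0
```

```bash
python3 -m pendant '[{"delta_pos":[0.066,-0.171,0],"roll":0,"grip":0.5},{"delta_pos":[0.066,-0.171,0],"roll":0,"grip":0.5},{"delta_pos":[0.066,-0.171,0],"roll":0,"grip":0.5},{"delta_pos":[0.066,-0.171,0],"roll":0,"grip":0.5},{"delta_pos":[0,0,-0.15],"roll":0,"grip":0.5},{"delta_pos":[0,0,-0.15],"roll":0,"grip":0.5},{"delta_pos":[0,0,-0.15],"roll":0,"grip":0.5},{"delta_pos":[0,0,0],"roll":0,"grip":0.5},{"delta_pos":[0,0,0],"roll":0,"grip":0.5},{"delta_pos":[0,0,0],"roll":0,"grip":0.5}]' 15
python3 -c "
from h import *
go(620,-248,14.5)"
```

```text
t: 11.1
eef_pos: [0.6213, -0.2486, 0.0662]
tcp_rot: [3.141, -0.002, 0.241]
ft_force: [-0.4, 0.1, 0.5]
gripper_width: 0.0439
grasp_force: 0.0
total [-0.0066  0.0028 -0.2585] 0 rows 2 each [-0.0033  0.0014 -0.1293] 0.0
```

```bash
python3 -m pendant '[{"delta_pos":[-0.005,0.002,-0.13],"roll":0,"grip":0.5},{"delta_pos":[0,0,-0.1],"roll":0,"grip":0.5},{"delta_pos":[0,0,-0.026],"roll":0,"grip":0.5},{"delta_pos":[0,0,0],"roll":0,"grip":0.5},{"delta_pos":[0,0,0],"roll":0,"grip":0.5}]' 15
python3 -m pendant '[{"delta_pos":[0,0,0],"roll":0,"grip":0.2},{"delta_pos":[0,0,0],"roll":0,"grip":0.2},{"delta_pos":[0,0,0],"roll":0,"grip":0.2},{"delta_pos":[0,0,0],"roll":0,"grip":0.2},{"delta_pos":[0,0,0],"roll":0,"grip":0.2},{"delta_pos":[0,0,0],"roll":0,"grip":0.2}]' 15
```

```text
t: 11.52
eef_pos: [0.6205, -0.2491, 0.0152]
tcp_rot: [3.14, -0.002, 0.24]
ft_force: [-0.8, -0.5, -0.2]
gripper_width: 0.0436
grasp_force: 0.0
t: 12.02
eef_pos: [0.6194, -0.249, 0.0135]
tcp_rot: [3.141, -0.001, 0.24]
ft_force: [-1.5, 0.4, 4.1]
gripper_width: 0.0235
grasp_force: 15.0
```

```bash
python3 -m pendant '[{"delta_pos":[0,0,0.15],"roll":0,"grip":0.2},{"delta_pos":[0,0,0.2],"roll":0,"grip":0.2},{"delta_pos":[0,0,0.2],"roll":0,"grip":0.2},{"delta_pos":[-0.007,0.184,0],"roll":0.18,"grip":0.2},{"delta_pos":[-0.007,0.184,0],"roll":0.18,"grip":0.2},{"delta_pos":[-0.007,0.184,0],"roll":0.18,"grip":0.2},{"delta_pos":[-0.007,0.184,0],"roll":0.18,"grip":0.2},{"delta_pos":[-0.007,0.184,0],"roll":0.18,"grip":0.2},{"delta_pos":[-0.007,0.184,0],"roll":0.18,"grip":0.2},{"delta_pos":[-0.007,0.184,0],"roll":0,"grip":0.2},{"delta_pos":[-0.007,0.184,0],"roll":0,"grip":0.2},{"delta_pos":[-0.007,0.184,0],"roll":0,"grip":0.2},{"delta_pos":[-0.007,0.184,0],"roll":0,"grip":0.2},{"delta_pos":[-0.007,0.184,0],"roll":0,"grip":0.2},{"delta_pos":[-0.007,0.184,0],"roll":0,"grip":0.2},{"delta_pos":[-0.007,0.184,0],"roll":0,"grip":0.2},{"delta_pos":[-0.007,0.184,0],"roll":0,"grip":0.2},{"delta_pos":[0,0,0],"roll":0,"grip":0.2},{"delta_pos":[0,0,0],"roll":0,"grip":0.2}]' 15
python3 - <<'E'
from h import *
st(); go(598.8,267.4,82,44.65)
s,_=snap('side');p,_=env.snapshot('top')
for x in cases(p,'top')[0]: 
    if 300<x[0][0]<800 and x[0][1]>50: print(*x)
f=lambda a:cv2.resize(a,None,fx=6,fy=6,interpolation=cv2.INTER_NEAREST)
cv2.imwrite('pics/c4.png',np.hstack([f(s[90:170,220:285]),f(p[150:230,140:205])])[...,::-1])
E
```

```text
t: 13.6
eef_pos: [0.5981, 0.2696, 0.1226]
tcp_rot: [-3.14, -0.0, 0.785]
ft_force: [0.2, -1.0, -0.8]
gripper_width: 0.0229
grasp_force: 15.0
t 13.6 tcp [598.1 269.6 122.6] rpy [-1.799e+02 -1.000e-02  4.497e+01] F [ 0.2 -1.  -0.8] w 22.9 g 15.0 q7 -1.51
total [ 0.0037 -0.0111 -0.2032] -0.0113 rows 2 each [ 0.0019 -0.0056 -0.1016] -0.0057
```

View pics/c4.png

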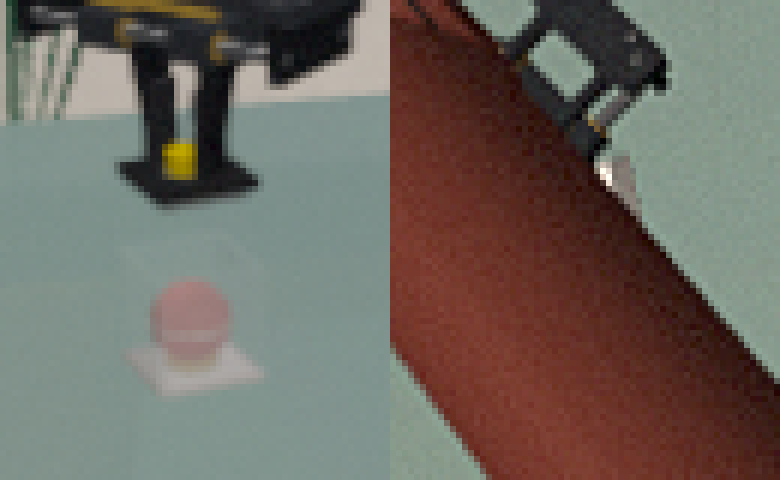

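Side crop: lid level (crop 190,180) above case 2 (base 195,365), which is still in place. Lowering.

```bash
python3 -m pendant '[{"delta_pos":[0.003,-0.01,-0.1],"roll":-0.011,"grip":0.2},{"delta_pos":[0,0,-0.07],"roll":0,"grip":0.2},{"delta_pos":[0,0,-0.025],"roll":0,"grip":0.2},{"delta_pos":[0,0,0],"roll":0,"grip":0.2},{"delta_pos":[0,0,0],"roll":0,"grip":0.2}]' 15
python3 -m pendant '[{"delta_pos":[0,0,-0.01],"roll":0,"grip":0.2},{"delta_pos":[0,0,0],"roll":0,"grip":0.2},{"delta_pos":[0,0,-0.01],"roll":0,"grip":0.2},{"delta_pos":[0,0,0],"roll":0,"grip":0.2}]' 15
python3 -m pendant '[{"delta_pos":[0,0,-0.01],"roll":0,"grip":0.2},{"delta_pos":[0,0,0],"roll":0,"grip":0.2},{"delta_pos":[0,0,0],"roll":0,"grip":0.2}]' 15
```

```text
t: 14.12
eef_pos: [0.6003, 0.2631, 0.0836]
tcp_rot: [-3.141, 0.001, 0.773]
ft_force: [0.5, -0.4, -0.2]
gripper_width: 0.0233
grasp_force: 15.6
t: 14.45
eef_pos: [0.601, 0.2641, 0.0819]
tcp_rot: [3.14, -0.001, 0.774]
ft_force: [-3.6, -3.5, 13.4]
gripper_width: 0.0231
grasp_force: 23.3
t: 14.7
eef_pos: [0.6013, 0.2646, 0.0814]
tcp_rot: [3.139, -0.003, 0.774]
ft_force: [-6.7, -3.1, 23.4]
gripper_width: 0.0234
grasp_force: 26.8
```

```bash
python3 -m pendant '[{"delta_pos":[0,0,0.04],"roll":0,"grip":0.2},{"delta_pos":[0,0,0.03],"roll":0,"grip":0.2},{"delta_pos":[0,0,0],"roll":0,"grip":0.2},{"delta_pos":[0,0,0],"roll":0,"grip":0.2},{"delta_pos":[0,0,0],"roll":0,"grip":0.2},{"delta_pos":[0,0,0],"roll":0,"grip":0.2}]' 15
python3 - <<'E'
from h import *
st(); go(598.8,267.4,82,44.65)
s,_=snap('side','side5.png');p,_=env.snapshot('top')
f=lambda a:cv2.resize(a,None,fx=6,fy=6,interpolation=cv2.INTER_NEAREST)
cv2.imwrite('pics/c5.png',np.hstack([f(s[90:170,220:285]),f(p[150:230,140:205])])[...,::-1])
E
```

```text
t: 15.2
eef_pos: [0.5998, 0.264, 0.0912]
tcp_rot: [-3.141, 0.001, 0.774]
ft_force: [0.2, 0.0, -0.6]
gripper_width: 0.0231
grasp_force: 15.6
t 15.2 tcp [599.8 264.   91.2] rpy [-1.7997e+02  5.0000e-02  4.4360e+01] F [ 0.2  0.  -0.6] w 23.1 g 15.6 q7 -1.52
total [-0.005   0.0172 -0.046 ] 0.0101 rows 1 each [-0.005   0.0172 -0.046 ] 0.0101
```

View pics/c5.png

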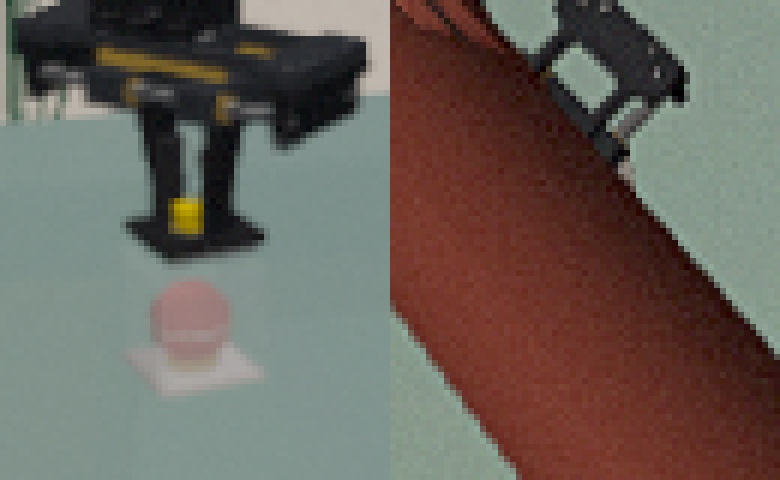

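Lid still level, shifted a bit right and toward the camera of the case. Correcting and re-lowering.

```bash
python3 -m pendant '[{"delta_pos":[-0.006,0.018,0],"roll":0.01,"grip":0.2},{"delta_pos":[0,0,0],"roll":0,"grip":0.2},{"delta_pos":[0,0,-0.03],"roll":0,"grip":0.2},{"delta_pos":[0,0,-0.01],"roll":0,"grip":0.2},{"delta_pos":[0,0,-0.01],"roll":0,"grip":0.2},{"delta_pos":[0,0,0],"roll":0,"grip":0.2},{"delta_pos":[0,0,0],"roll":0,"grip":0.2}]' 15
python3 -m pendant '[{"delta_pos":[0,0,-0.01],"roll":0,"grip":0.2},{"delta_pos":[0,0,0],"roll":0,"grip":0.2},{"delta_pos":[0,0,0],"roll":0,"grip":0.2}]' 15
```

```text
t: 15.88
eef_pos: [0.5989, 0.2677, 0.0817]
tcp_rot: [-3.141, 0.0, 0.779]
ft_force: [-0.5, 0.4, 0.3]
gripper_width: 0.0234
grasp_force: 15.6
t: 16.13
eef_pos: [0.5989, 0.2678, 0.0799]
tcp_rot: [-3.141, 0.0, 0.779]
ft_force: [0.2, 1.0, -1.3]
gripper_width: 0.0232
grasp_force: 15.6
```

Going in without force. Continue to contact and release.

```bash
python3 -m pendant '[{"delta_pos":[0,0,-0.008],"roll":0,"grip":0.2},{"delta_pos":[0,0,0],"roll":0,"grip":0.2},{"delta_pos":[0,0,-0.004],"roll":0,"grip":0.2},{"delta_pos":[0,0,0],"roll":0,"grip":0.2}]' 15
python3 -m pendant '[{"delta_pos":[0,0,0],"roll":0,"grip":0.5},{"delta_pos":[0,0,0],"roll":0,"grip":0.5},{"delta_pos":[0,0,0],"roll":0,"grip":0.5},{"delta_pos":[0,0,0.1],"roll":0,"grip":0.5},{"delta_pos":[0,0,0.15],"roll":0,"grip":0},{"delta_pos":[0,0,0],"roll":0,"grip":0},{"delta_pos":[0,0,0],"roll":0,"grip":0},{"delta_pos":[0,0,0],"roll":0,"grip":0},{"delta_pos":[0,0,0],"roll":0,"grip":0},{"delta_pos":[0,0,0],"roll":0,"grip":0},{"delta_pos":[0,0,0],"roll":0,"grip":0},{"delta_pos":[0,0,0],"roll":0,"grip":0}]' 15
python3 - <<'E'
from h import *
st()
s,_=snap('side')
f=lambda a:cv2.resize(a,None,fx=6,fy=6,interpolation=cv2.INTER_NEAREST)
cv2.imwrite('pics/c6.png',f(s[90:170,220:285])[...,::-1])
E
```

```text
t: 16.47
eef_pos: [0.5992, 0.2679, 0.078]
tcp_rot: [3.141, -0.001, 0.779]
ft_force: [-1.3, -0.3, 4.6]
gripper_width: 0.0234
grasp_force: 15.1
t: 17.47
eef_pos: [0.5987, 0.2676, 0.1269]
tcp_rot: [-3.141, 0.001, 0.779]
ft_force: [-0.6, -0.6, 0.6]
gripper_width: 0.0023
grasp_force: 0.0
t 17.47 tcp [598.7 267.6 126.9] rpy [-1.7997e+02  5.0000e-02  4.4650e+01] F [-0.6 -0.6  0.6] w 2.3 g 0.0 q7 -1.51
```

View pics/c6.png

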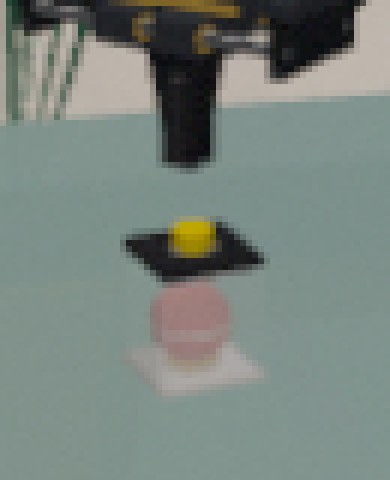

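Lid seated squarely (crop 195,250), edges in line with the base below. Pressing.

```bash
python3 -m pendant '[{"delta_pos":[0,0,-0.1],"roll":0,"grip":0},{"delta_pos":[0,0,-0.09],"roll":0,"grip":0},{"delta_pos":[0,0,-0.02],"roll":0,"grip":0},{"delta_pos":[0,0,-0.02],"roll":0,"grip":0},{"delta_pos":[0,0,0],"roll":0,"grip":0},{"delta_pos":[0,0,-0.01],"roll":0,"grip":0},{"delta_pos":[0,0,0],"roll":0,"grip":0},{"delta_pos":[0,0,0],"roll":0,"grip":0}]' 15
python3 -m pendant '[{"delta_pos":[0,0,-0.01],"roll":0,"grip":0},{"delta_pos":[0,0,0],"roll":0,"grip":0},{"delta_pos":[0,0,0],"roll":0,"grip":0}]' 15
python3 -m pendant '[{"delta_pos":[0,0,-0.006],"roll":0,"grip":0},{"delta_pos":[0,0,0],"roll":0,"grip":0},{"delta_pos":[0,0,0],"roll":0,"grip":0}]' 15
```

```text
t: 18.18
eef_pos: [0.5992, 0.268, 0.0801]
tcp_rot: [3.141, -0.001, 0.779]
ft_force: [0.6, -0.8, 2.0]
gripper_width: 0.0003
grasp_force: 0.9
t: 18.43
eef_pos: [0.5992, 0.2681, 0.078]
tcp_rot: [3.141, -0.001, 0.779]
ft_force: [0.1, 0.6, 4.5]
gripper_width: 0.0002
grasp_force: 2.2
t: 18.68
eef_pos: [0.5992, 0.268, 0.0766]
tcp_rot: [3.141, -0.001, 0.779]
ft_force: [-0.4, 0.3, 5.0]
gripper_width: 0.0004
grasp_force: 2.1
```

```bash
python3 -m pendant '[{"delta_pos":[0,0,-0.006],"roll":0,"grip":0},{"delta_pos":[0,0,0],"roll":0,"grip":0},{"delta_pos":[0,0,0],"roll":0,"grip":0}]' 15
python3 -m pendant '[{"delta_pos":[0,0,-0.005],"roll":0,"grip":0},{"delta_pos":[0,0,0],"roll":0,"grip":0},{"delta_pos":[0,0,0],"roll":0,"grip":0}]' 15
```

```text
t: 18.93
eef_pos: [0.5992, 0.2681, 0.0765]
tcp_rot: [3.141, -0.001, 0.779]
ft_force: [-3.2, -1.5, 13.8]
gripper_width: 0.0006
grasp_force: 6.7
t: 19.18
eef_pos: [0.5993, 0.2681, 0.0764]
tcp_rot: [3.141, -0.001, 0.779]
ft_force: [-5.1, -3.5, 20.7]
gripper_width: 0.0003
grasp_force: 10.4
```

```bash
python3 -m pendant '[{"delta_pos":[0,0,0.02],"roll":0,"grip":0},{"delta_pos":[0,0,0.18],"roll":0,"grip":0.5},{"delta_pos":[0,0,0.2],"roll":0,"grip":1},{"delta_pos":[0,-0.18,0],"roll":-0.142,"grip":1},{"delta_pos":[0,-0.18,0],"roll":-0.142,"grip":1},{"delta_pos":[0,-0.18,0],"roll":-0.142,"grip":1},{"delta_pos":[0,-0.18,0],"roll":-0.142,"grip":1},{"delta_pos":[0,-0.18,0],"roll":-0.142,"grip":1},{"delta_pos":[0,-0.18,0],"roll":-0.142,"grip":1},{"delta_pos":[0,-0.18,0],"roll":-0.142,"grip":1},{"delta_pos":[0,-0.18,0],"roll":-0.142,"grip":1},{"delta_pos":[0,-0.18,0],"roll":0,"grip":1},{"delta_pos":[0,0,0],"roll":0,"grip":1},{"delta_pos":[0,0,0],"roll":0,"grip":1},{"delta_pos":[0,0,0],"roll":0,"grip":1},{"delta_pos":[0,0,0],"roll":0,"grip":1}]' 15
python3 - <<'E'
from h import *
st(); p=rep2()
s,_=snap('side')
f=lambda a:cv2.resize(a,None,fx=6,fy=6,interpolation=cv2.INTER_NEAREST)
cv2.imwrite('pics/c7.png',np.hstack([f(s[90:170,220:285]),f(p[150:230,140:205])])[...,::-1])
E
```

```text
t: 20.52
eef_pos: [0.5988, -0.0546, 0.1539]
tcp_rot: [-3.141, 0.0, 0.213]
ft_force: [-0.5, -0.2, 0.3]
gripper_width: 0.0854
grasp_force: 0.0
t 20.52 tcp [598.8 -54.6 153.9] rpy [-1.7995e+02  2.0000e-02  1.2220e+01] F [-0.5 -0.2  0.3] w 85.4 g 0.0 q7 -1.47
L
   [407.1 204.7] [407.1 204.8] -21.5 -21.9 [65.9 63.7] [189.5 239.5]
   [ 442.2 -395.5] [ 442.1 -395.5] -23.8 -23.5 [61.7 60.6] [360.2 225.2]
   [612.7 282.4] [612.7 282.6] 12.0 12.4 [64.  66.2] [168.3 182.5]
   [632.6  33.5] [634.   33.4] -32.0 10.4 [98.2 50.1] [237. 175.]
Y
   [ 441.7 -395.7] [ 441.7 -395.7] -36.6 44.3 [24.8 25.9] [361.2 225.1]
   [ 595.1 -358.1] [ 595. -359.] -10.3 -1.5 [24.5 21.2] [347.8 181.9]
   [ 602.2 -497.8] [ 601.8 -498.3] -5.8 -4.9 [23.5 22. ] [386.8 179.1]
   [ 716.1 -421.4] [ 716.1 -421.6] 20.5 30.5 [22.1 26.3] [362.9 148.5]
   [ 736.3 -282. ] [ 736.  -281.8] 16.8 20.8 [25.9 27.6] [323.9 144.1]
Lhigh
   [404.9 192.2] [404.9 192.3] -21.5 -21.9 [62.7 60.6] [189.5 239.5]
   [ 438.3 -378.8] [ 438.2 -378.9] -23.8 -23.5 [58.7 57.7] [360.2 225.2]
   [600.5 266.2] [600.6 266.3] 12.0 12.4 [60.9 63. ] [168.3 18
[... 233 characters left out ...]
-480.6] [ 592.6 -481. ] -5.8 -4.9 [22.6 21.2] [386.8 179.1]
   [ 702.4 -407.2] [ 702.4 -407.4] 20.5 30.5 [21.2 25.3] [362.9 148.5]
   [ 721.8 -273.1] [ 721.6 -272.9] 16.8 20.8 [24.9 26.6] [323.9 144.1]
C
   [408.1 200.2] [408.2 199.9] -21.1 -21.1 [77.5 69.6] [191.2 239.4]
   [ 442.4 -397.8] [ 442.4 -398. ] -23.1 -23.7 [61.1 59.8] [360.2 225.4]
   [606.3 276.5] [606.3 276.2] 13.0 12.1 [82.2 78.4] [170.6 184.6]
   [ 597.3 -362. ] [ 597.3 -361.9] 34.7 34.8 [67.7 68.8] [347.1 182.5]
   [ 603.8 -502.4] [ 603.7 -502.7] 25.6 25.1 [67.5 69.4] [386.  179.7]
   [ 719.  -425.1] [ 719.  -424.8] -35.5 -35.1 [68.2 69.9] [362.1 149.3]
   [ 739.  -283.8] [ 739.  -283.6] 18.3 17.9 [72.1 71.6] [323.3 145.1]
P
```

View pics/c7.png

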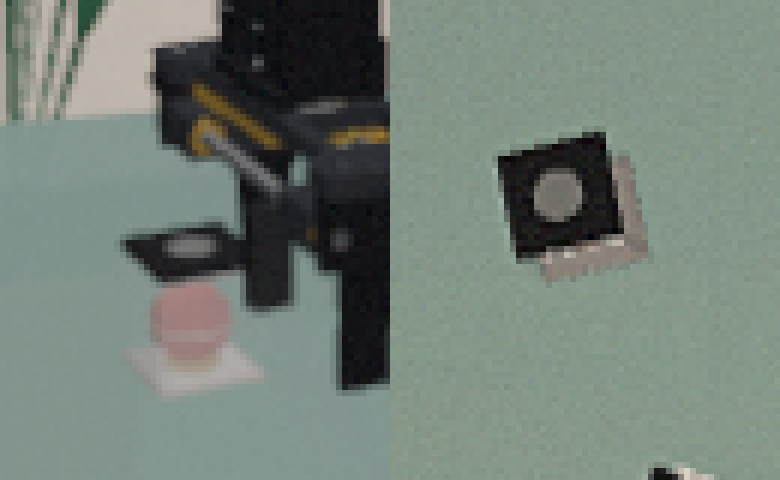

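Both crops: case 2 lid flush with the grey cap showing (top crop 555,195), square. Now picking up case 2.

```bash
python3 -m pendant '[{"delta_pos":[0,0.179,0],"roll":0,"grip":1},{"delta_pos":[0,0.179,0],"roll":0,"grip":1},{"delta_pos":[0,0.179,0],"roll":0,"grip":1},{"delta_pos":[0,0.179,0],"roll":0,"grip":1},{"delta_pos":[0,0.179,0],"roll":0,"grip":1},{"delta_pos":[0,0.179,0],"roll":0,"grip":1},{"delta_pos":[0,0.179,0],"roll":0,"grip":1},{"delta_pos":[0,0.179,0],"roll":0,"grip":1},{"delta_pos":[0,0.179,0],"roll":0,"grip":1},{"delta_pos":[0,0,-0.15],"roll":0,"grip":1},{"delta_pos":[0,0,-0.1],"roll":0,"grip":1},{"delta_pos":[0,0,0],"roll":0,"grip":1},{"delta_pos":[0,0,0],"roll":0,"grip":1},{"delta_pos":[0,0,0],"roll":0,"grip":1},{"delta_pos":[0,0,0],"roll":0,"grip":1},{"delta_pos":[0,0,0],"roll":0,"grip":1}]' 15
python3 -c "
from h import *
st(); go(599.2,267.6,30,12.2)"
```

```text
t: 21.95
eef_pos: [0.5998, 0.2661, 0.1058]
tcp_rot: [-3.141, -0.002, 0.211]
ft_force: [0.7, -0.0, 0.2]
gripper_width: 0.0868
grasp_force: 0.0
t 21.95 tcp [599.8 266.1 105.8] rpy [-1.7998e+02 -1.3000e-01  1.2070e+01] F [ 0.7 -0.   0.2] w 86.8 g 0.0 q7 -2.06
total [-0.0029  0.0077 -0.3789] 0.0046 rows 2 each [-0.0014  0.0039 -0.1894] 0.0023
```

```bash
python3 -m pendant '[{"delta_pos":[-0.002,0.006,-0.1],"roll":0,"grip":1},{"delta_pos":[0,0,-0.14],"roll":0,"grip":1},{"delta_pos":[0,0,-0.13],"roll":0,"grip":1},{"delta_pos":[0,0,0],"roll":0,"grip":1},{"delta_pos":[0,0,0],"roll":0,"grip":1},{"delta_pos":[0,0,0],"roll":0,"grip":0.85},{"delta_pos":[0,0,0],"roll":0,"grip":0.8},{"delta_pos":[0,0,0],"roll":0,"grip":0.76},{"delta_pos":[0,0,0],"roll":0,"grip":0.72},{"delta_pos":[0,0,0],"roll":0,"grip":0.68},{"delta_pos":[0,0,0],"roll":0,"grip":0.6},{"delta_pos":[0,0,0],"roll":0,"grip":0.6},{"delta_pos":[0,0,0],"roll":0,"grip":0.6}]' 20
```

```text
t: 23.03
eef_pos: [0.599, 0.2679, 0.0312]
tcp_rot: [-3.141, -0.001, 0.211]
ft_force: [-0.9, 0.7, 6.0]
gripper_width: 0.064
grasp_force: 20.0
```

```bash
python3 -m pendant '[{"delta_pos":[0,0,0.05],"roll":0,"grip":0.6},{"delta_pos":[0,0,0.15],"roll":0,"grip":0.6},{"delta_pos":[0,0,0.15],"roll":0,"grip":0.6},{"delta_pos":[-0.049,-0.178,0],"roll":0.07,"grip":0.6},{"delta_pos":[-0.049,-0.178,0],"roll":0.07,"grip":0.6},{"delta_pos":[-0.049,-0.178,0],"roll":0.07,"grip":0.6},{"delta_pos":[-0.049,-0.178,0],"roll":0.07,"grip":0.6},{"delta_pos":[-0.049,-0.178,0],"roll":0.07,"grip":0.6},{"delta_pos":[-0.049,-0.178,0],"roll":0,"grip":0.6},{"delta_pos":[-0.049,-0.178,0],"roll":0,"grip":0.6},{"delta_pos":[-0.049,-0.178,0],"roll":0,"grip":0.6},{"delta_pos":[0,0,-0.15],"roll":0,"grip":0.6},{"delta_pos":[0,0,0],"roll":0,"grip":0.6},{"delta_pos":[0,0,0],"roll":0,"grip":0.6},{"delta_pos":[0,0,0],"roll":0,"grip":0.6},{"delta_pos":[0,0,0],"roll":0,"grip":0.6},{"delta_pos":[0,0,0],"roll":0,"grip":0.6}]' 20
python3 - <<'E'
from h import *
st(); go(521,-16.9,47,22.1)
s,_=snap('side');p,_=snap('top')
f=lambda a:cv2.resize(a,None,fx=5,fy=5,interpolation=cv2.INTER_NEAREST)
cv2.imwrite('pics/c8.png',np.hstack([f(s[120:220,205:285]),f(p[160:260,210:290])])[...,::-1])
E
```

```text
t: 24.45
eef_pos: [0.521, -0.0164, 0.0712]
tcp_rot: [3.141, -0.001, 0.388]
ft_force: [-0.1, -0.4, -3.1]
gripper_width: 0.0637
grasp_force: 20.0
t 24.45 tcp [521.  -16.4  71.2] rpy [ 1.7998e+02 -8.0000e-02  2.2240e+01] F [-0.1 -0.4 -3.1] w 63.7 g 20.0 q7 -1.38
total [ 0.0002 -0.0024 -0.1212] -0.0049 rows 1 each [ 0.0002 -0.0024 -0.1212] -0.0049
```

View pics/c8.png

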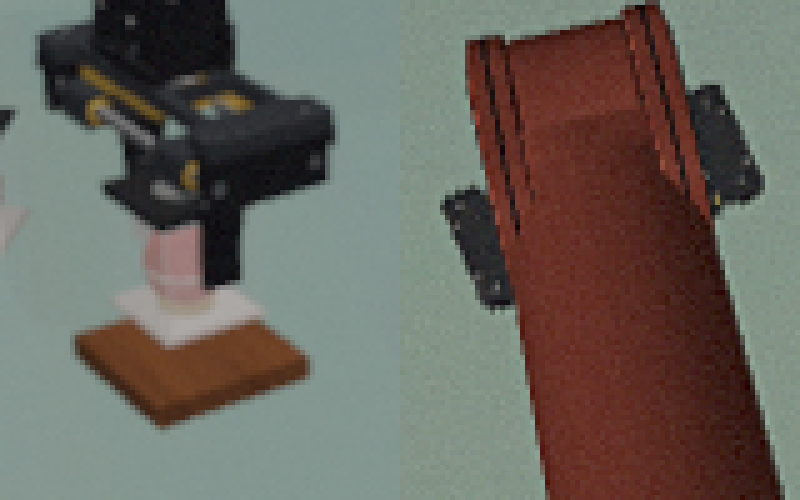

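Side crop: case 2 held level over the plinth, edges parallel to it (base corner at 175,345). Lowering.

```bash
python3 -m pendant '[{"delta_pos":[0,-0.002,-0.09],"roll":-0.004,"grip":0.6},{"delta_pos":[0,0,-0.025],"roll":0,"grip":0.6},{"delta_pos":[0,0,0],"roll":0,"grip":0.6},{"delta_pos":[0,0,0],"roll":0,"grip":0.6},{"delta_pos":[0,0,-0.005],"roll":0,"grip":0.6},{"delta_pos":[0,0,0],"roll":0,"grip":0.6}]' 20
python3 -m pendant '[{"delta_pos":[0,0,-0.005],"roll":0,"grip":0.6},{"delta_pos":[0,0,0],"roll":0,"grip":0.6},{"delta_pos":[0,0,0],"roll":0,"grip":0.6}]' 20
python3 -c "
from h import *
st()"
```

```text
t: 25.05
eef_pos: [0.5203, -0.0179, 0.0464]
tcp_rot: [3.142, -0.0, 0.384]
ft_force: [0.3, -1.1, -4.0]
gripper_width: 0.0638
grasp_force: 20.0
t: 25.3
eef_pos: [0.5205, -0.018, 0.0457]
tcp_rot: [3.141, -0.001, 0.384]
ft_force: [-2.2, 0.1, 4.2]
gripper_width: 0.064
grasp_force: 20.0
t 25.3 tcp [520.5 -18.   45.7] rpy [ 1.7998e+02 -3.0000e-02  2.2010e+01] F [-2.2  0.1  4.2] w 64.0 g 20.0 q7 -1.4
```

```bash
python3 -m pendant '[{"delta_pos":[0,0,0],"roll":0,"grip":0.78},{"delta_pos":[0,0,0],"roll":0,"grip":0.85},{"delta_pos":[0,0,0],"roll":0,"grip":1},{"delta_pos":[0,0,0],"roll":0,"grip":1},{"delta_pos":[0,0,0.1],"roll":0,"grip":1},{"delta_pos":[0,0,0.2],"roll":0,"grip":1},{"delta_pos":[0,0,0.2],"roll":0,"grip":1},{"delta_pos":[0,0,0.1],"roll":0,"grip":1},{"delta_pos":[-0.081,0.151,0],"roll":0.22,"grip":1},{"delta_pos":[-0.081,0.151,0],"roll":0.22,"grip":1},{"delta_pos":[-0.081,0.151,0],"roll":0.22,"grip":1},{"delta_pos":[-0.081,0.151,0],"roll":0.22,"grip":1},{"delta_pos":[-0.081,0.151,0],"roll":0.22,"grip":1},{"delta_pos":[-0.081,0.151,0],"roll":0.22,"grip":1},{"delta_pos":[-0.081,0.151,0],"roll":0.22,"grip":1},{"delta_pos":[0,0,0],"roll":0.09,"grip":1},{"delta_pos":[0,0,0],"roll":0,"grip":1},{"delta_pos":[0,0,0],"roll":0,"grip":1},{"delta_pos":[0,0,0],"roll":0,"grip":1},{"delta_pos":[0,0,0],"roll":0,"grip":1}]' 20
python3 - <<'E'
from h import *
st(); go(407.4,193.2,30,68.7)
p,_=snap('top');s,_=snap('side'); r,g,b=chans(p)
dark=soft(-p.max(2).astype(float),-80,-20)
ok=lambda L:[x for x in L if 300<x[0][0]<800 and -100<x[0][1]<330]
# cap shows grey
gray=soft(60-abs(r-g),40,55)*soft(g,100,130)
for x in ok(blobs(dark,'top',.091,2000,6500)):print('lid',*x)
for x in ok(blobs(soft(r-b,0,40)*soft(-r,-170,-130)*1.,'top',.015,2500,14000)):print('pl',*x)
f=lambda a:cv2.resize(a,None,fx=5,fy=5,interpolation=cv2.INTER_NEAREST)
cv2.imwrite('pics/c9.png',np.hstack([f(s[110:210,175:275]),f(p[160:260,215:275])])[...,::-1])
E
```

```text
t: 26.97
eef_pos: [0.4073, 0.1923, 0.165]
tcp_rot: [-3.141, 0.0, 1.196]
ft_force: [-0.2, -0.3, -0.0]
gripper_width: 0.0869
grasp_force: 0.0
t 26.97 tcp [407.3 192.3 165. ] rpy [-1.7999e+02  1.0000e-02  6.8510e+01] F [-0.2 -0.3 -0. ] w 86.9 g 0.0 q7 -0.9
total [ 0.0007  0.0044 -0.675 ] 0.0065 rows 4 each [ 0.0002  0.0011 -0.1688] 0.0016
lid [519.2 -21.2] [519.  -21.4] 22.1 22.0 [60.7 61.5] [252.3 203.4]
pl [522.1 -15.3] [522.1 -15.2] 21.9 22.2 [101.5 101. ] [251.3 205.3]
pl [768.3  99.9] [763.9 100. ] 43.4 -0.8 [140.8  62.4] [217.9 137.8]
```

View pics/c9.png

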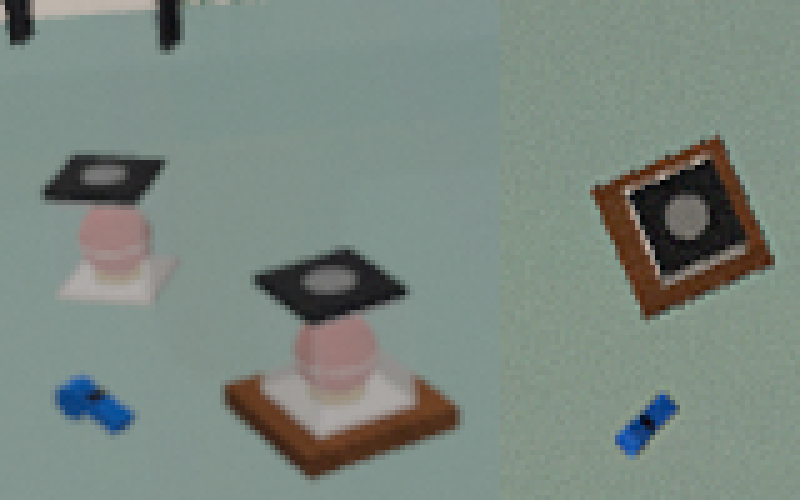

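Case 1 untouched (side crop 110,230); case 2 on the plinth, square (315,350), cap flush. Measuring its centring from base edges against plinth edges.

```bash
cat >> h.py <<'E'
def prof(n,c=(522.1,-15.2),yaw=22.1,z=.015,img=None):
    """scan rectified z-plane image outward from plinth centre along +-x,+-y of plinth; print colour transitions"""
    p=env.snapshot(n)[0] if img is None else img
    m=env.camera_model(n);T=np.linalg.inv(np.array(m['cam_to_world']));f=192/np.tan(np.radians(m['fovy'])/2)
    g=np.arange(-60,60.5,.5); X,Y=np.meshgrid(g,g); a=np.radians(yaw)
    W=np.stack([c[0]+X*np.cos(a)-Y*np.sin(a),c[1]+X*np.sin(a)+Y*np.cos(a),X*0+z*1000],-1)/1000
    q=W@T[:3,:3].T+T[:3,3]; s=q[...,:2]/q[...,2:]; s=s*(1+m['k1']*(s**2).sum(-1,keepdims=True))
    uv=(s*f+[m['cx'],m['cy']]).astype(np.float32)
    return cv2.remap(p,uv[...,0],uv[...,1],cv2.INTER_CUBIC)
E
python3 - <<'E'
from h import *
ims=[]
for n in('top','side'):
    r=prof(n); ims.append(r)
big=[cv2.resize(r[::-1],(400,400),interpolation=cv2.INTER_CUBIC) for r in ims]
for b in big:
    for k in range(0,13):
        x=int(k*10/120*400); cv2.line(b,(x,0),(x,6),(255,255,0)); cv2.line(b,(0,x),(6,x),(255,255,0))
cv2.imwrite('pics/r9.png',np.hstack(big)[...,::-1])
E
```

```text
(no output)
```

View pics/r9.png

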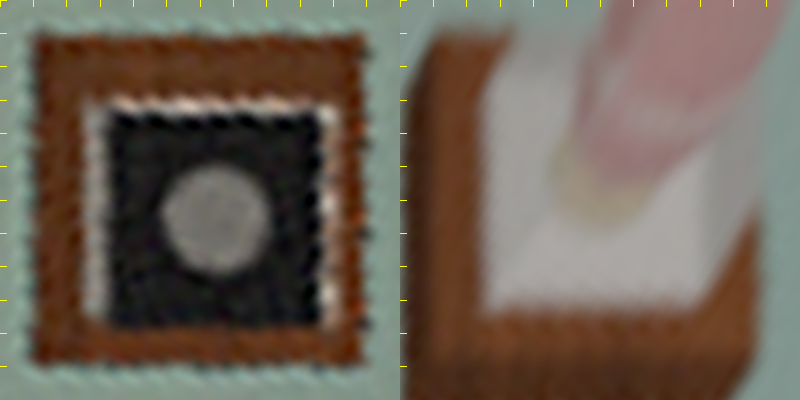

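Rectified view at plinth-top height (3.33 px/mm): the base seems 2–3 mm toward plinth −x. Getting the numbers.

```bash
python3 - <<'E'
from h import *
def edges(v,g):  # subpixel crossings at midlevel
    out=[]
    mid=(v.max()+v.min())/2
    for i in range(len(v)-1):
        if (v[i]-mid)*(v[i+1]-mid)<0: out.append(round(g[i]+(mid-v[i])/(v[i+1]-v[i])*.5,1))
    return out
g=np.arange(-60,60.5,.5)
for n in('top','side'):
    r=prof(n).astype(float); br=r[...,0]-r[...,2]; 
    mx=lambda a,b:(g>=a)&(g<=b)
    for a,b in((-20,0),(-20,20),(0,20)):
        print(n,'along x, y in',a,b,edges(br[mx(a,b)].mean(0),g))
    for a,b in((-20,0),(-20,20),(0,20)):
        print(n,'along y, x in',a,b,edges(br[:,mx(a,b)].mean(1),g))
r=prof('side').astype(float); print(r[:61:3,(g>-20)&(g<20)].mean(1).round().tolist())
E
```

```text
top along x, y in -20 0 [np.float64(-48.8), np.float64(-34.5), np.float64(38.6), np.float64(49.2)]
top along x, y in -20 20 [np.float64(-48.8), np.float64(-34.5), np.float64(38.6), np.float64(49.1)]
top along x, y in 0 20 [np.float64(-48.7), np.float64(-34.6), np.float64(38.7), np.float64(49.0)]
top along y, x in -20 0 [np.float64(-49.0), np.float64(-38.6), np.float64(28.4), np.float64(49.5)]
top along y, x in -20 20 [np.float64(-49.2), np.float64(-38.5), np.float64(28.2), np.float64(49.3)]
top along y, x in 0 20 [np.float64(-49.4), np.float64(-38.5), np.float64(28.2), np.float64(49.2)]
side along x, y in -20 0 [np.float64(-57.8), np.float64(-35.3), np.float64(40.9), np.float64(47.1)]
side along x, y in -20 20 [np.float64(-57.7), np.float64(-35.1)]
side along x, y in 0 20 [np.float64(-57.6), np.float64(-34.9), np.float64(-1.7), np.float64(14.2)]
side along y, x in -20 0 [np.float64(-32.2)]
side along y, x in -20 20 [np.float64(-33.4)]
side along y, x in 0 20 [np.float64(-33.5)]
[[74.0, 42.0, 24.0], [74.0, 41.0, 23.0], [74.0, 42.0, 25.0], [75.0, 43.0, 26.0], [75.0, 44.0, 27.0], [76.0, 45.0, 27.0], [78.0, 47.0, 27.0], [81.0, 49.0, 28.0], [86.0, 51.0, 29.0], [91.0, 54.0, 31.0], [96.0, 57.0, 32.0], [100.0, 59.0, 33.0], [102.0, 60.0, 33.0], [103.0, 60.0, 32.0], [103.0, 60.0, 33.0], [105.0, 64.0, 40.0], [110.0, 73.0, 53.0], [118.0, 87.0, 71.0], [127.0, 104.0, 92.0], [138.0, 120.0, 112.0], [147.0, 135.0, 129.0]]
```

Case 2 is about 2.5 mm off in each plinth axis. I'll regrip and shift it before stacking.

```bash
python3 -m pendant '[{"delta_pos":[0.081,-0.151,0],"roll":-0.22,"grip":1},{"delta_pos":[0.081,-0.151,0],"roll":-0.22,"grip":1},{"delta_pos":[0.081,-0.151,0],"roll":-0.22,"grip":1},{"delta_pos":[0.081,-0.151,0],"roll":-0.22,"grip":1},{"delta_pos":[0.081,-0.151,0],"roll":-0.22,"grip":1},{"delta_pos":[0.081,-0.151,0],"roll":-0.22,"grip":1},{"delta_pos":[0.081,-0.151,0],"roll":-0.22,"grip":1},{"delta_pos":[0,0,0],"roll":-0.09,"grip":1},{"delta_pos":[0,0,-0.1],"roll":0,"grip":1},{"delta_pos":[0,0,0],"roll":0,"grip":1},{"delta_pos":[0,0,0],"roll":0,"grip":1},{"delta_pos":[0,0,0],"roll":0,"grip":1},{"delta_pos":[0,0,0],"roll":0,"grip":1}]' 20
python3 -c "
from h import *
st(); go(520.5,-18,47,22.1)"
```

```text
t: 28.4
eef_pos: [0.5205, -0.0176, 0.146]
tcp_rot: [3.141, -0.001, 0.385]
ft_force: [-0.3, 0.5, -0.2]
gripper_width: 0.0871
grasp_force: 0.0
t 28.4 tcp [520.5 -17.6 146. ] rpy [ 1.7997e+02 -5.0000e-02  2.2070e+01] F [-0.3  0.5 -0.2] w 87.1 g 0.0 q7 -1.33
total [ 2.00e-04 -2.00e-03 -4.95e-01] 0.001 rows 3 each [ 1.00e-04 -7.00e-04 -1.65e-01] 0.0003
```

```bash
python3 -m pendant '[{"delta_pos":[0,0,-0.18],"roll":0,"grip":1},{"delta_pos":[0,0,-0.18],"roll":0,"grip":1},{"delta_pos":[0,0,-0.135],"roll":0,"grip":1},{"delta_pos":[0,0,0],"roll":0,"grip":1},{"delta_pos":[0,0,0],"roll":0,"grip":0.85},{"delta_pos":[0,0,0],"roll":0,"grip":0.8},{"delta_pos":[0,0,0],"roll":0,"grip":0.76},{"delta_pos":[0,0,0],"roll":0,"grip":0.72},{"delta_pos":[0,0,0],"roll":0,"grip":0.68},{"delta_pos":[0,0,0],"roll":0,"grip":0.6},{"delta_pos":[0,0,0],"roll":0,"grip":0.6},{"delta_pos":[0,0,0],"roll":0,"grip":0.6},{"delta_pos":[0,0,0.03],"roll":0,"grip":0.6},{"delta_pos":[0,0,0],"roll":0,"grip":0.6},{"delta_pos":[0.008,0.0145,0],"roll":0,"grip":0.6},{"delta_pos":[0,0,0],"roll":0,"grip":0.6},{"delta_pos":[0,0,0],"roll":0,"grip":0.6}]' 20
python3 -m pendant '[{"delta_pos":[0,0,-0.02],"roll":0,"grip":0.6},{"delta_pos":[0,0,0],"roll":0,"grip":0.6},{"delta_pos":[0,0,-0.009],"roll":0,"grip":0.6},{"delta_pos":[0,0,0],"roll":0,"grip":0.6},{"delta_pos":[0,0,0],"roll":0,"grip":0.6}]' 20
```

```text
t: 29.82
eef_pos: [0.5216, -0.0148, 0.0519]
tcp_rot: [-3.141, 0.0, 0.385]
ft_force: [0.1, -0.0, -3.4]
gripper_width: 0.0638
grasp_force: 20.0
t: 30.23
eef_pos: [0.5219, -0.0149, 0.0473]
tcp_rot: [3.141, -0.0, 0.384]
ft_force: [-4.7, 0.9, 11.5]
gripper_width: 0.0641
grasp_force: 20.0
```

Touching down at (521.9, −14.9). Release and return above case 1.

```bash
python3 -m pendant '[{"delta_pos":[0,0,0.004],"roll":0,"grip":0.78},{"delta_pos":[0,0,0],"roll":0,"grip":0.85},{"delta_pos":[0,0,0],"roll":0,"grip":1},{"delta_pos":[0,0,0],"roll":0,"grip":1},{"delta_pos":[0,0,0.1],"roll":0,"grip":1},{"delta_pos":[0,0,0.2],"roll":0,"grip":1},{"delta_pos":[0,0,0.2],"roll":0,"grip":1},{"delta_pos":[0,0,0.1],"roll":0,"grip":1},{"delta_pos":[-0.082,0.149,0],"roll":0.22,"grip":1},{"delta_pos":[-0.082,0.149,0],"roll":0.22,"grip":1},{"delta_pos":[-0.082,0.149,0],"roll":0.22,"grip":1},{"delta_pos":[-0.082,0.149,0],"roll":0.22,"grip":1},{"delta_pos":[-0.082,0.149,0],"roll":0.22,"grip":1},{"delta_pos":[-0.082,0.149,0],"roll":0.22,"grip":1},{"delta_pos":[-0.082,0.149,0],"roll":0.22,"grip":1},{"delta_pos":[0,0,0],"roll":0.09,"grip":1},{"delta_pos":[0,0,0],"roll":0,"grip":1},{"delta_pos":[0,0,0],"roll":0,"grip":1},{"delta_pos":[0,0,0],"roll":0,"grip":1},{"delta_pos":[0,0,0],"roll":0,"grip":1}]' 20
python3 - <<'E'
from h import *
st(); go(407.4,193.2,100,68.7)
def edges(v,g):
    mid=(v.max()+v.min())/2; return [round(float(g[i]+(mid-v[i])/(v[i+1]-v[i])*.5),1) for i in range(len(v)-1) if (v[i]-mid)*(v[i+1]-mid)<0]
g=np.arange(-60,60.5,.5); k=abs(g)<20
for n in('top','side'):
    r=prof(n).astype(float); br=r[...,0]-r[...,2]; print(n,edges(br[k].mean(0),g),edges(br[:,k].mean(1),g))
p,_=env.snapshot('top'); s,_=snap('side'); d=soft(-p.max(2).astype(float),-80,-20)
for x in blobs(d,'top',.091,2000,6500):
    if 300<x[0][0]<800 and -100<x[0][1]<330:print('lid',*x)
print('case1 side ball',[x[5] for x in cases(s,'side')[1]])
E
```

```text
t: 31.9
eef_pos: [0.4075, 0.1924, 0.167]
tcp_rot: [-3.141, 0.0, 1.196]
ft_force: [0.5, 0.2, 0.1]
gripper_width: 0.087
grasp_force: 0.0
t 31.9 tcp [407.5 192.4 167. ] rpy [-1.7998e+02  1.0000e-02  6.8510e+01] F [0.5 0.2 0.1] w 87.0 g 0.0 q7 -0.9
total [-0.0004  0.0038 -0.335 ] 0.0065 rows 2 each [-0.0002  0.0019 -0.1675] 0.0032
top [-48.9, -32.6, 40.4, 49.3] [-49.1, -36.0, 30.5, 49.2]
side [-57.9, -33.3] [-31.4]
lid [519.7 -18.5] [519.8 -18.7] 22.1 22.4 [60.7 61. ] [251.6 203.2]
case1 side ball [array([242.1, 178.5]), array([197.2, 155.9]), array([169.7,  88. ])]
```

Case 2 now centred to about 1 mm; case 1 has not moved. Picking up case 1.

```bash
python3 -m pendant '[{"delta_pos":[0,0.004,-0.15],"roll":0.006,"grip":1},{"delta_pos":[0,0,-0.18],"roll":0,"grip":1},{"delta_pos":[0,0,0],"roll":0,"grip":1},{"delta_pos":[0,0,0],"roll":0,"grip":1},{"delta_pos":[0,0,-0.12],"roll":0,"grip":1},{"delta_pos":[0,0,-0.12],"roll":0,"grip":1},{"delta_pos":[0,0,-0.112],"roll":0,"grip":1},{"delta_pos":[0,0,0],"roll":0,"grip":1},{"delta_pos":[0,0,0],"roll":0,"grip":0.85},{"delta_pos":[0,0,0],"roll":0,"grip":0.8},{"delta_pos":[0,0,0],"roll":0,"grip":0.76},{"delta_pos":[0,0,0],"roll":0,"grip":0.72},{"delta_pos":[0,0,0],"roll":0,"grip":0.68},{"delta_pos":[0,0,0],"roll":0,"grip":0.6},{"delta_pos":[0,0,0],"roll":0,"grip":0.6},{"delta_pos":[0,0,0],"roll":0,"grip":0.6}]' 20
python3 -c "
from h import *
st()"
```

```text
t: 33.43
eef_pos: [0.4076, 0.1946, 0.0318]
tcp_rot: [3.14, -0.0, 1.202]
ft_force: [-1.9, -1.4, 9.4]
gripper_width: 0.0642
grasp_force: 20.0
t 33.43 tcp [407.6 194.6  31.8] rpy [ 1.7993e+02 -2.0000e-02  6.8880e+01] F [-1.9 -1.4  9.4] w 64.2 g 20.0 q7 -1.09
```

```bash
python3 -m pendant '[{"delta_pos":[0,0,0.05],"roll":0,"grip":0.6},{"delta_pos":[0,0,0.18],"roll":0,"grip":0.6},{"delta_pos":[0,0,0.2],"roll":0,"grip":0.6},{"delta_pos":[0,0,0.2],"roll":0,"grip":0.6},{"delta_pos":[0.082,-0.149,0],"roll":-0.22,"grip":0.6},{"delta_pos":[0.082,-0.149,0],"roll":-0.22,"grip":0.6},{"delta_pos":[0.082,-0.149,0],"roll":-0.22,"grip":0.6},{"delta_pos":[0.082,-0.149,0],"roll":-0.22,"grip":0.6},{"delta_pos":[0.082,-0.149,0],"roll":-0.22,"grip":0.6},{"delta_pos":[0.082,-0.149,0],"roll":-0.22,"grip":0.6},{"delta_pos":[0.082,-0.149,0],"roll":-0.22,"grip":0.6},{"delta_pos":[0,0,0],"roll":-0.093,"grip":0.6},{"delta_pos":[0,0,0],"roll":0,"grip":0.6},{"delta_pos":[0,0,0],"roll":0,"grip":0.6},{"delta_pos":[0,0,0],"roll":0,"grip":0.6},{"delta_pos":[0,0,0],"roll":0,"grip":0.6},{"delta_pos":[0,0,0],"roll":0,"grip":0.6}]' 20
python3 - <<'E'
from h import *
st(); go(522.6,-14.6,130,22.1)
s,_=snap('side')
f=lambda a:cv2.resize(a,None,fx=5,fy=5,interpolation=cv2.INTER_NEAREST)
cv2.imwrite('pics/c10.png',f(s[100:210,190:290])[...,::-1])
E
```

```text
t: 34.85
eef_pos: [0.5215, -0.0134, 0.157]
tcp_rot: [3.141, -0.0, 0.388]
ft_force: [0.3, -0.6, -3.1]
gripper_width: 0.0639
grasp_force: 20.0
t 34.85 tcp [521.5 -13.4 157. ] rpy [ 1.7999e+02 -1.0000e-02  2.2240e+01] F [ 0.3 -0.6 -3.1] w 63.9 g 20.0 q7 -1.33
total [ 0.0056 -0.0058 -0.1349] -0.0047 rows 1 each [ 0.0056 -0.0058 -0.1349] -0.0047
```

View pics/c10.png

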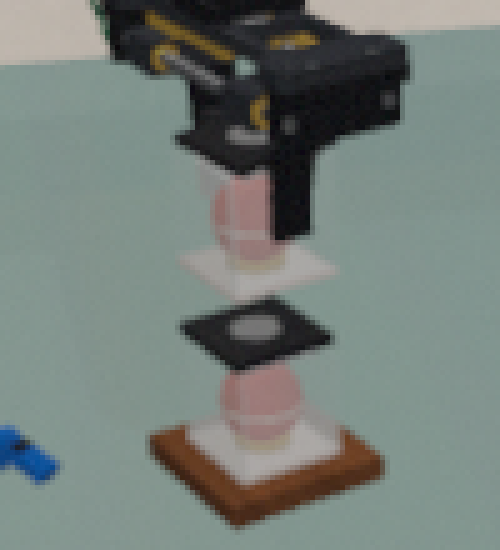

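Case 1 is level above case 2 (base at 260,270; lid below at 255,330), parallel to it. Lowering.

```bash
python3 -m pendant '[{"delta_pos":[0.005,-0.005,-0.08],"roll":-0.004,"grip":0.6},{"delta_pos":[0,0,-0.07],"roll":0,"grip":0.6},{"delta_pos":[0,0,0],"roll":0,"grip":0.6},{"delta_pos":[0,0,0],"roll":0,"grip":0.6},{"delta_pos":[0,0,-0.01],"roll":0,"grip":0.6},{"delta_pos":[0,0,0],"roll":0,"grip":0.6},{"delta_pos":[0,0,0],"roll":0,"grip":0.6}]' 20
python3 - <<'E'
from h import *
st()
# compare base of upper (z=.091+~.002 above lid) and lower base, side view, in plinth axes: left and front edges
def edges(v,g):
    mid=(v.max()+v.min())/2; return [round(float(g[i]+(mid-v[i])/(v[i+1]-v[i])*.5),1) for i in range(len(v)-1) if (v[i]-mid)*(v[i+1]-mid)<0]
g=np.arange(-60,60.5,.5); k=(g<0)&(g>-25)
for z in(.015,.093):
    r=prof('side',z=z).astype(float); w=r[...,2] 
    for nm,v in(('x',w[k].mean(0)),('y',w[:,k].mean(1))):
        print(z,nm,v[20:100:4].round().astype(int).tolist())
E
```

```text
t: 35.48
eef_pos: [0.5231, -0.0152, 0.1254]
tcp_rot: [3.141, -0.001, 0.384]
ft_force: [0.3, -0.5, -3.0]
gripper_width: 0.0642
grasp_force: 20.0
t 35.48 tcp [523.1 -15.2 125.4] rpy [ 1.7997e+02 -4.0000e-02  2.2000e+01] F [ 0.3 -0.5 -3. ] w 64.2 g 20.0 q7 -1.35
0.015 x [31, 33, 35, 36, 33, 32, 35, 52, 87, 121, 143, 153, 156, 157, 159, 161, 162, 164, 164, 162]
0.015 y [29, 31, 34, 35, 36, 34, 33, 38, 54, 79, 105, 128, 145, 156, 161, 164, 165, 165, 165, 164]
0.093 x [143, 143, 141, 129, 100, 59, 28, 25, 41, 70, 104, 131, 147, 154, 156, 157, 158, 161, 163, 164]
0.093 y [136, 132, 124, 109, 85, 56, 33, 28, 43, 71, 100, 123, 141, 153, 160, 162, 163, 163, 163, 162]
```

```bash
python3 -m pendant '[{"delta_pos":[-0.009,-0.003,0],"roll":0,"grip":0.6},{"delta_pos":[0,0,0],"roll":0,"grip":0.6},{"delta_pos":[0,0,-0.01],"roll":0,"grip":0.6},{"delta_pos":[0,0,0],"roll":0,"grip":0.6},{"delta_pos":[0,0,-0.005],"roll":0,"grip":0.6},{"delta_pos":[0,0,0],"roll":0,"grip":0.6},{"delta_pos":[0,0,0],"roll":0,"grip":0.6}]' 20
python3 -c "
from h import *
st()"
```

```text
t: 36.17
eef_pos: [0.5213, -0.0159, 0.1228]
tcp_rot: [3.141, -0.001, 0.384]
ft_force: [-4.2, 0.1, 8.4]
gripper_width: 0.0638
grasp_force: 20.0
t 36.17 tcp [521.3 -15.9 122.8] rpy [ 1.7996e+02 -3.0000e-02  2.1990e+01] F [-4.2  0.1  8.4] w 63.8 g 20.0 q7 -1.35
```

```bash
python3 -m pendant '[{"delta_pos":[0,0,0.003],"roll":0,"grip":0.78},{"delta_pos":[0,0,0],"roll":0,"grip":0.85},{"delta_pos":[0,0,0],"roll":0,"grip":1},{"delta_pos":[0,0,0],"roll":0,"grip":1},{"delta_pos":[0,0,0.08],"roll":0,"grip":1},{"delta_pos":[0,0,0.18],"roll":0,"grip":1},{"delta_pos":[0,0,0.2],"roll":0,"grip":1},{"delta_pos":[-0.08,0.15,0],"roll":0.2,"grip":1},{"delta_pos":[-0.08,0.15,0],"roll":0.2,"grip":1},{"delta_pos":[-0.08,0.15,0],"roll":0.2,"grip":1},{"delta_pos":[-0.08,0.15,0],"roll":0.2,"grip":1},{"delta_pos":[-0.08,0.15,0],"roll":0.2,"grip":1},{"delta_pos":[-0.08,0.15,0],"roll":0.2,"grip":1},{"delta_pos":[-0.08,0.15,0],"roll":0.2,"grip":1},{"delta_pos":[0,0,0],"roll":0,"grip":1},{"delta_pos":[0,0,0],"roll":0,"grip":1},{"delta_pos":[0,0,0],"roll":0,"grip":1}]' 20
python3 - <<'E'
from h import *
st()
s,_=env.snapshot('side');p,_=env.snapshot('top')
for b in cases(s,'side')[1]: print('ball',b[5],[onz('side',[b[5]],z)[0,:2].round(4).tolist() for z in(.042,.118)])
d=soft(-p.max(2).astype(float),-80,-20)
for x in blobs(d,'top',.167,2000,6500):
    if 300<x[0][0]<800 and -100<x[0][1]<330:print('toplid',*x)
d=soft(-s.max(2).astype(float),-80,-20)
for z in (.091,.167):
  for x in blobs(d,'side',z,1500,6500):
    if 400<x[0][0]<650 and -100<x[0][1]<330:print('sidelid',z,*x)
for z in(.015,.091):
    r=prof('side',z=z,img=s).astype(float); w=r[...,2]; g=np.arange(-60,60.5,.5); k=(g<0)&(g>-25)
    for nm,v in(('x',w[k].mean(0)),('y',w[:,k].mean(1))): print(z,nm,v[20:64:4].round().astype(int).tolist())
E
```

```text
t: 37.58
eef_pos: [0.4091, 0.1937, 0.2143]
tcp_rot: [3.141, 0.0, 1.083]
ft_force: [1.0, -0.8, 0.4]
gripper_width: 0.087
grasp_force: 0.0
t 37.58 tcp [409.1 193.7 214.3] rpy [1.7998e+02 1.0000e-02 6.2050e+01] F [ 1.  -0.8  0.4] w 87.0 g 0.0 q7 -0.98
ball [242.1 178.4] [[0.5225, -0.0018], [0.5036, -0.1423]]
ball [240.4 153.3] [[0.5435, 0.1689], [0.5216, 0.0042]]
ball [168.8  71.1] [[0.3059, 1.414], [0.3178, 1.0721]]
ball [11.2 10.3] [[-2.7333, 7.6661], [-2.2891, 6.4348]]
toplid [523.9 -16.5] [524.  -16.7] 26.2 26.5 [60.8 61.5] [250.3 199. ]
sidelid 0.091 [545.8 163.9] [546.6 163.8] 27.8 29.0 [83.5 80.4] [241.4 140.4]
sidelid 0.167 [521.3 -16.8] [522.  -16.9] 27.8 29.0 [70.5 67.8] [241.4 140.4]
0.015 x [30, 32, 32, 34, 34, 31, 32, 50, 85, 119, 141]
0.015 y [27, 29, 31, 33, 35, 35, 34, 38, 53, 77, 103]
0.091 x [140, 140, 141, 139, 125, 94, 52, 41, 72, 110, 134]
0.091 y [132, 132, 131, 126, 115, 96, 71, 53, 55, 76, 103]
```

```bash
python3 - <<'E'
from h import *
s,_=env.snapshot('side')
g=np.arange(-60,60.5,.5)
for z in(.015,.091):
    w=cv2.GaussianBlur(prof('side',z=z,img=s)[...,2].astype(np.float32),(0,0),1.5)
    def cross(v):
        i=np.where((v[:-1]<95)&(v[1:]>=95)&(g[:-1]>-40)&(g[:-1]<-15))[0]; return g[i[-1]]+.5*(95-v[i[-1]])/(v[i[-1]+1]-v[i[-1]]) if len(i) else np.nan
    for nm,V in(('left edge x(y)',w),('front edge y(x)',w.T)):
        t=np.arange(-24,25,6); e=np.array([cross(V[np.argmin(abs(g-a))]) for a in t]); print(z,nm,e.round(1))
E
```

```text
0.015 left edge x(y) [-33.6 -33.6 -33.4 -33.3 -33.3 -33.2 -33.4 -33.6 -33.4]
0.015 front edge y(x) [-30.5 -30.7 -30.5 -30.7 -30.9 -30.6 -30.9 -30.7 -31.1]
0.091 left edge x(y) [-32.7 -33.  -32.8 -32.8 -32.8 -32.7 -32.6 -32.9 -33. ]
0.091 front edge y(x) [-30.  -31.1 -30.1 -31.2 -30.8 -30.4 -30.9 -30.    nan]
```

Cases are aligned within 0.7 mm and parallel; only the upper lid has turned about 4° in its play. I'll square it by softly closing the pads on the plate edges.

```bash
python3 -m pendant '[{"delta_pos":[0.08,-0.15,0],"roll":-0.2,"grip":1},{"delta_pos":[0.08,-0.15,0],"roll":-0.2,"grip":1},{"delta_pos":[0.08,-0.15,0],"roll":-0.2,"grip":1},{"delta_pos":[0.08,-0.15,0],"roll":-0.2,"grip":1},{"delta_pos":[0.08,-0.15,0],"roll":-0.2,"grip":1},{"delta_pos":[0.08,-0.15,0],"roll":-0.2,"grip":1},{"delta_pos":[0.08,-0.15,0],"roll":-0.2,"grip":1},{"delta_pos":[0,0,0],"roll":0,"grip":1},{"delta_pos":[0,0,0],"roll":0,"grip":1},{"delta_pos":[0,0,-0.15],"roll":0,"grip":1},{"delta_pos":[0,0,-0.05],"roll":0,"grip":1},{"delta_pos":[0,0,0],"roll":0,"grip":1},{"delta_pos":[0,0,0],"roll":0,"grip":1},{"delta_pos":[0,0,0],"roll":0,"grip":1}]' 4
python3 -c "
from h import *
st(); go(521.3,-15.9,163.5,22.1)"
```

```text
t: 38.9
eef_pos: [0.5212, -0.0155, 0.1753]
tcp_rot: [3.141, -0.001, 0.385]
ft_force: [0.0, -0.8, 0.5]
gripper_width: 0.0871
grasp_force: 0.0
t 38.9 tcp [521.2 -15.5 175.3] rpy [ 1.7998e+02 -4.0000e-02  2.2040e+01] F [ 0.  -0.8  0.5] w 87.1 g 0.0 q7 -1.32
total [ 0.0004 -0.0022 -0.0592] 0.0021 rows 1 each [ 0.0004 -0.0022 -0.0592] 0.0021
```

```bash
python3 -m pendant '[{"delta_pos":[0,-0.002,-0.057],"roll":0.002,"grip":1},{"delta_pos":[0,0,0],"roll":0,"grip":1},{"delta_pos":[0,0,0],"roll":0,"grip":0.85},{"delta_pos":[0,0,0],"roll":0,"grip":0.8},{"delta_pos":[0,0,0],"roll":0,"grip":0.77},{"delta_pos":[0,0,0],"roll":0,"grip":0.75},{"delta_pos":[0,0,0],"roll":0,"grip":0.73},{"delta_pos":[0,0,0],"roll":0,"grip":0.72},{"delta_pos":[0,0,0],"roll":0,"grip":0.71},{"delta_pos":[0,0,0],"roll":0,"grip":0.7},{"delta_pos":[0,0,0],"roll":0,"grip":0.7},{"delta_pos":[0,0,0],"roll":0,"grip":0.7}]' 4
```

```text
t: 39.9
eef_pos: [0.521, -0.0162, 0.163]
tcp_rot: [-3.142, -0.0, 0.385]
ft_force: [0.8, -0.0, 0.1]
gripper_width: 0.0626
grasp_force: 3.9
```

```bash
python3 -m pendant '[{"delta_pos":[0,0,0],"roll":0,"grip":0.69},{"delta_pos":[0,0,0],"roll":0,"grip":0.69},{"delta_pos":[0,0,0],"roll":0,"grip":0.8},{"delta_pos":[0,0,0],"roll":0,"grip":1},{"delta_pos":[0,0,0],"roll":0,"grip":1},{"delta_pos":[0,0,0.1],"roll":0,"grip":1},{"delta_pos":[0,0,0.18],"roll":0,"grip":1},{"delta_pos":[-0.08,0.15,0],"roll":0.2,"grip":1},{"delta_pos":[-0.08,0.15,0],"roll":0.2,"grip":1},{"delta_pos":[-0.08,0.15,0],"roll":0.2,"grip":1},{"delta_pos":[-0.08,0.15,0],"roll":0.2,"grip":1},{"delta_pos":[-0.08,0.15,0],"roll":0.2,"grip":1},{"delta_pos":[-0.08,0.15,0],"roll":0.2,"grip":1},{"delta_pos":[-0.08,0.15,0],"roll":0.2,"grip":1},{"delta_pos":[0,0,0],"roll":0,"grip":1},{"delta_pos":[0,0,0],"roll":0,"grip":1},{"delta_pos":[0,0,0],"roll":0,"grip":1}]' 4
python3 - <<'E'
from h import *
st()
s,_=env.snapshot('side');p,_=env.snapshot('top')
for n,im in(('top',p),('side',s)):
  d=soft(-im.max(2).astype(float),-80,-20)
  for x in blobs(d,n,.167,2000,6500):
    if 400<x[0][0]<650 and -100<x[0][1]<330:print(n,'lid',*x)
for x in plinth(p,'top'): print(*x)
g=np.arange(-60,60.5,.5)
for z in(.015,.091):
    w=cv2.GaussianBlur(prof('side',z=z,img=s)[...,2].astype(np.float32),(0,0),1.5)
    def cross(v):
        i=np.where((v[:-1]<95)&(v[1:]>=95)&(g[:-1]>-40)&(g[:-1]<-15))[0]; return g[i[-1]]+.5*(95-v[i[-1]])/(v[i[-1]+1]-v[i[-1]]) if len(i) else np.nan
    for nm,V in(('x(y)',w),('y(x)',w.T)): print(z,nm,np.array([cross(V[np.argmin(abs(g-a))]) for a in range(-24,25,8)]).round(1))
# grey cap visible on upper lid, and lower lid outline above: yellow pixels near stack?
r,gg,b=chans(s); y=(np.minimum(r,gg)-b>60); print('yellow near stack',y[110:215,205:280].sum())
E
```

```text
t: 41.32
eef_pos: [0.4092, 0.1932, 0.2189]
tcp_rot: [3.141, 0.0, 1.084]
ft_force: [-0.0, -0.1, -0.7]
gripper_width: 0.087
grasp_force: 0.0
t 41.32 tcp [409.2 193.2 218.9] rpy [1.7998e+02 2.0000e-02 6.2100e+01] F [-0.  -0.1 -0.7] w 87.0 g 0.0 q7 -0.98
top lid [523.8 -16.5] [523.8 -16.7] 25.9 26.0 [60.5 60.9] [250.2 199. ]
side lid [521.6 -17.2] [522.1 -17.3] 27.9 26.5 [68.1 69.2] [241.5 140.4]
0.015 x(y) [-33.6 -33.5 -33.3 -33.3 -33.5 -33.6 -33.3]
0.015 y(x) [-30.5 -30.6 -30.8 -30.7 -30.6 -30.8 -30.9]
0.091 x(y) [-32.8 -32.8 -32.7 -32.8 -32.8 -32.8 -33. ]
0.091 y(x) [-29.8 -30.6 -31.7 -30.8 -30.5 -29.9   nan]
yellow near stack 0
```

The lid didn't square up. I'll grip the plate aligned to its own yaw (26°) and turn it −4°.

```bash
python3 -m pendant '[{"delta_pos":[0.08,-0.15,0],"roll":-0.2,"grip":1},{"delta_pos":[0.08,-0.15,0],"roll":-0.2,"grip":1},{"delta_pos":[0.08,-0.15,0],"roll":-0.2,"grip":1},{"delta_pos":[0.08,-0.15,0],"roll":-0.2,"grip":1},{"delta_pos":[0.08,-0.15,0],"roll":-0.2,"grip":1},{"delta_pos":[0.08,-0.15,0],"roll":-0.2,"grip":1},{"delta_pos":[0.08,-0.15,0],"roll":-0.06,"grip":1},{"delta_pos":[0,0,0],"roll":0,"grip":1},{"delta_pos":[0,0,0],"roll":0,"grip":1},{"delta_pos":[0,0,-0.18],"roll":0,"grip":1},{"delta_pos":[0,0,-0.04],"roll":0,"grip":1},{"delta_pos":[0,0,0],"roll":0,"grip":1},{"delta_pos":[0,0,0],"roll":0,"grip":1},{"delta_pos":[0,0,0],"roll":0,"grip":1}]' 8
python3 -c "
from h import *
st(); go(521.3,-15.9,163.5,26)"
```

```text
t: 42.58
eef_pos: [0.5214, -0.0159, 0.1763]
tcp_rot: [3.141, -0.001, 0.455]
ft_force: [-0.5, -0.4, 0.8]
gripper_width: 0.0871
grasp_force: 0.0
t 42.58 tcp [521.4 -15.9 176.3] rpy [ 1.7996e+02 -6.0000e-02  2.6090e+01] F [-0.5 -0.4  0.8] w 87.1 g 0.0 q7 -1.25
total [-0.0006 -0.0001 -0.0641] -0.0033 rows 1 each [-0.0006 -0.0001 -0.0641] -0.0033
```

```bash
python3 -m pendant '[{"delta_pos":[0,0,-0.064],"roll":0,"grip":1},{"delta_pos":[0,0,0],"roll":0,"grip":1},{"delta_pos":[0,0,0],"roll":0,"grip":0.85},{"delta_pos":[0,0,0],"roll":0,"grip":0.8},{"delta_pos":[0,0,0],"roll":0,"grip":0.77},{"delta_pos":[0,0,0],"roll":0,"grip":0.74},{"delta_pos":[0,0,0],"roll":0,"grip":0.72},{"delta_pos":[0,0,0],"roll":0,"grip":0.7},{"delta_pos":[0,0,0],"roll":0,"grip":0.68},{"delta_pos":[0,0,0],"roll":0,"grip":0.68},{"delta_pos":[0,0,0],"roll":0,"grip":0.68},{"delta_pos":[0,0,0],"roll":0,"grip":0.68}]' 8
python3 -m pendant '[{"delta_pos":[0,0,0],"roll":-0.036,"grip":0.68},{"delta_pos":[0,0,0],"roll":-0.036,"grip":0.68},{"delta_pos":[0,0,0],"roll":-0.036,"grip":0.68},{"delta_pos":[0,0,0],"roll":-0.036,"grip":0.68},{"delta_pos":[0,0,0],"roll":0,"grip":0.68},{"delta_pos":[0,0,0],"roll":0,"grip":0.68}]' 8
python3 -c "
from h import *
st()
s,_=env.snapshot('side')
d=soft(-s.max(2).astype(float),-80,-20)
print(s[130:152:3,235].tolist())"
```

```text
t: 43.58
eef_pos: [0.521, -0.0163, 0.1623]
tcp_rot: [3.142, -0.0, 0.455]
ft_force: [-0.5, -0.4, 1.6]
gripper_width: 0.0615
grasp_force: 8.0
t: 44.08
eef_pos: [0.5209, -0.0163, 0.1621]
tcp_rot: [-3.141, 0.0, 0.383]
ft_force: [-0.3, 0.5, -0.0]
gripper_width: 0.062
grasp_force: 8.0
t 44.08 tcp [520.9 -16.3 162.1] rpy [-1.7999e+02  1.0000e-02  2.1930e+01] F [-0.3  0.5 -0. ] w 62.0 g 8.0 q7 -1.33
[[31, 30, 34], [31, 31, 34], [38, 38, 37], [65, 66, 65], [36, 37, 39], [32, 32, 34], [131, 138, 133], [149, 116, 111]]
```

Release slowly, retreat, re-measure.

```bash
python3 -m pendant '[{"delta_pos":[0,0,0],"roll":0,"grip":0.715},{"delta_pos":[0,0,0],"roll":0,"grip":0.73},{"delta_pos":[0,0,0],"roll":0,"grip":0.75},{"delta_pos":[0,0,0],"roll":0,"grip":0.85},{"delta_pos":[0,0,0],"roll":0,"grip":1},{"delta_pos":[0,0,0],"roll":0,"grip":1},{"delta_pos":[0,0,0.1],"roll":0,"grip":1},{"delta_pos":[0,0,0.18],"roll":0,"grip":1},{"delta_pos":[-0.08,0.15,0],"roll":0.2,"grip":1},{"delta_pos":[-0.08,0.15,0],"roll":0.2,"grip":1},{"delta_pos":[-0.08,0.15,0],"roll":0.2,"grip":1},{"delta_pos":[-0.08,0.15,0],"roll":0.2,"grip":1},{"delta_pos":[-0.08,0.15,0],"roll":0.2,"grip":1},{"delta_pos":[-0.08,0.15,0],"roll":0.2,"grip":1},{"delta_pos":[-0.08,0.15,0],"roll":0.2,"grip":1},{"delta_pos":[0,0,0],"roll":0,"grip":1},{"delta_pos":[0,0,0],"roll":0,"grip":1},{"delta_pos":[0,0,0],"roll":0,"grip":1}]' 8
cat > chk.py <<'E'
from h import *
st()
s,_=env.snapshot('side');p,_=env.snapshot('top')
for n,im in(('top',p),('side',s)):
  d=soft(-im.max(2).astype(float),-80,-20)
  for x in blobs(d,n,.167,2000,6500):
    if 400<x[0][0]<650 and -100<x[0][1]<330:print(n,'lid',*x)
g=np.arange(-60,60.5,.5)
for z in(.015,.091):
    w=cv2.GaussianBlur(prof('side',z=z,img=s)[...,2].astype(np.float32),(0,0),1.5)
    def cross(v):
        i=np.where((v[:-1]<95)&(v[1:]>=95)&(g[:-1]>-40)&(g[:-1]<-15))[0]; return g[i[-1]]+.5*(95-v[i[-1]])/(v[i[-1]+1]-v[i[-1]]) if len(i) else np.nan
    for nm,V in(('x(y)',w),('y(x)',w.T)): print(z,nm,np.array([cross(V[np.argmin(abs(g-a))]) for a in range(-24,25,8)]).round(1))
E
python3 chk.py
```

```text
t: 45.63
eef_pos: [0.4092, 0.1933, 0.2182]
tcp_rot: [3.141, 0.0, 1.082]
ft_force: [0.2, 0.7, -0.3]
gripper_width: 0.0872
grasp_force: 0.0
t 45.63 tcp [409.2 193.3 218.2] rpy [1.7997e+02 1.0000e-02 6.1990e+01] F [ 0.2  0.7 -0.3] w 87.2 g 0.0 q7 -0.98
top lid [524.  -16.8] [524.1 -16.6] 21.3 22.0 [60.4 61.3] [250.4 199. ]
side lid [521.2 -20.3] [521.2 -20.6] 21.3 21.1 [63.3 67.3] [241.5 140.9]
0.015 x(y) [-33.6 -33.5 -33.3 -33.2 -33.5 -33.6 -33.3]
0.015 y(x) [-30.5 -30.6 -30.7 -30.8 -30.5 -30.9 -31. ]
0.091 x(y) [-32.9 -32.7 -32.6 -32.7 -32.8 -32.9 -32.9]
0.091 y(x) [-30.  -30.8 -31.8 -30.9 -30.3 -30.    nan]
```

```bash
python3 - <<'E'
from h import *
p,d=env.snapshot('top')
uv=[(250,199),(245,197),(255,200),(249,204),(252,194)]
z=pts('top',uv,[d[v,u] for u,v in uv])[:,2].round(4); print(z)
if 0.15<np.median(z)<0.18 and np.ptp(z)<.008: env.sign_off(); print('signed')
E
```

```text
[0.1664 0.1717 0.1689 0.1689 0.1643]
the job is handed in; nothing more can be done
signed
```

Both cases present are closed, lids square and buttons flush, and stacked in one column centred on the plinth to about 1 mm by my measurements; the spare lid, look-alikes, bails, gauge and whistle were left alone, and the job is handed in.

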